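# Fit the flask carrier to the mixer, load and stopper the flasks, lock it

## Robot

A 7-joint arm with a two-finger parallel gripper is mounted at the origin on the work surface. World frame = base frame: x ahead of the robot, y to its left, z up, the work surface at z = 0. Lengths are in m, angles in rad, forces in N, time in s.
With the tool pointing down it reaches from about 0.4 to 0.9 m from the base axis. Payload 5.5 kg.
Tool frame: the origin (TCP) lies at the very end of the fingers, on their centre line; the grasp point (between the pads) lies env.hold_point_z behind it (env.hold_point_z is the distance from the TCP to the grasp point, in m); z points along the fingers, y is the direction in which the jaws open and shut (so a half turn about z gives the same grasp; the last joint's range is limited). The gripper opens to 85 mm and grips with 20 to 120 N. Pads are 22 mm wide; open, the fingers measure 114 mm over their backs; the gripper's body (76 mm by 85 mm) begins 54 mm behind the grasp point. The pads swing forward as they close: fully open they stand 13 mm farther back than shut.
Start: joints at [1.376, 0.501, -0.427, 1.55, 0.221, 1.138, -0.21], TCP at [0.287, -0.583, 0.231] pointing down, gripper open.
Joint ranges: [-2.88, 2.88], [-0.31, 2.03], [-1.54, 1.56], [0.2, 2.42], [-1.41, 4.55], [0.19, 2.02], [-2.57, 2.57]. Speed limits (rad/s): [2.57, 2.57, 3.14, 3.14, 3.14, 3.14, 3.14].

## Interface

Orientations are given as a unit quaternion [w, x, y, z].
In Python, from rig import env gives the robot as it stands.
- The arm moves only by the tool servo_tool, never from a script. Its argument "commands" is a list of rows, each a list of 7 numbers: the turn, a rotation vector about the tool's x, y, z in units of 6 degrees (1.0 is 6 degrees), then the shift along the tool's x, y, z in units of 60 mm (1.0 is 60 mm), then the closure, from -1 (fully open) to 1 (shut), so that 0 is half open. A call has 1 to 10 rows; each row shifts and turns the commanded pose from where the row before left it, along the tool's axes as they then stand; what a row does not reach is not made up. A row lasts 1/8 s, in which the tool goes at most 62.5 mm and 10.7 degrees, less where a joint would pass 70% of its speed; a pose out of reach is approached as far as the arm can. A call is refused whole if a number of a shift passes 1 or a number of a turn 1, either way. A call with a gripper value outside its range is refused whole. The fingers move at their own pace and stop on an object; "newtons" is the grip in N (left out, the last holds). Time passes only in rows, so rows that do not move let the fingers close. It gives the time, the measured TCP pose, the force and the opening at its end, in the units of the state.
- env.state(): the state, without advancing time (a new reading comes with each control period).
- env.get_image(name): name is "side" or "top"; returns a dict with "color" (480x640x3 uint8, red, green, blue), "camera_matrix" (3x3 intrinsics, pixels), "k1" (the pictures are not rectified: a ray, as slopes to the right and down, at radius r is drawn at 1 + k1 r^2 times it, then the intrinsics apply), "rvec" (rotation vector, rad) and "tvec" (3), from world to camera coordinates, as OpenCV has them. Camera axes: x right, y down, z forward; pixel columns grow to the right and rows downward; lengths in m; the calibration is good to about 2 mm. A picture is of the moment at which its call begins. There is no depth.
- env.hand_in(): hands the job in, once; it reports no verdict.
The state is a dict: "time_s": time; "joints": joint angles; "qd": joint speeds; "tau": joint torques, N m; "eef_pos": TCP position; "tcp_rot": TCP orientation; "force": force on the tool from outside, world axes, zero at the start; "ft_torque": the same for the moment, N m; "gripper_width": opening from 0.0 (shut) to 1.0 (fully open).
Only numpy, scipy, OpenCV 4.12 (cv2) and the standard library are available. Lean on these libraries where they do the work, as an engineer would, in place of code of your own. Each camera call takes 0.05 s, during which the arm holds its last target. There are 200 camera calls.

## Task

Lower the aluminium flask carrier over the mixer's shaft and anti-rotation pin until it lies flat on the deck. Then stand every amber flask (two or three are on the bench) in a cup of its own and close each with a black stopper from the rack, its flange down on the rim; only when all that is done, throw the lock lever on the mixer's nose fully across to its other side. Leave the slide box, the jar and the beaker where they are.

Things in the scene. Friction and masses are not known exactly. Their poses are not given: they have to be found in the camera images.
- deck (a point): Mixer base, fixed: low white housing (210 x 200 mm), its deck a black disc 196 mm across, 45 mm above the bench, with an upright steel shaft (17 mm diameter, 60 mm tall, chamfered tip) in the middle. Point: on the deck's top at the shaft's axis; z up, +x points away from the pin and the lever. A nose 100 mm wide, 36 mm high, reaches 195 mm from the shaft along -x and carries the lever.
- pin_foot (a point): Foot, on the deck, of the anti-rotation pin: upright steel, 9 mm diameter, 30 mm tall, 50 mm from the shaft's axis along the mixer's -x; axes as the deck.
- carrier_mid (a point): Flask carrier, rigid aluminium, 0.35 kg, flat underside: square hub 36 x 36 mm, 75 mm tall (the grip), with a 20 mm through bore; three cups round it; a tab 8 mm thick with a 12 mm pin hole 50 mm from the bore along its -x. Point: on the bore's axis half-way up the hub (37.5 mm above the underside); z up, x, y square to the hub's flats. When home its x points as the mixer's x.
- cup1 (a point): Centre of the floor of the carrier's cup at 0 degrees from its +x, 68 mm from the bore. Round open cup, 74 mm outside, 66 mm inside, rim 36 mm and floor 6 mm above the carrier's underside; axes as the carrier.
- cup2 (a point): Centre of the floor of the carrier's cup at 120 degrees from its +x, 68 mm from the bore. Round open cup, 74 mm outside, 66 mm inside, rim 36 mm and floor 6 mm above the carrier's underside; axes as the carrier.
- cup3 (a point): Centre of the floor of the carrier's cup at 240 degrees from its +x, 68 mm from the bore. Round open cup, 74 mm outside, 66 mm inside, rim 36 mm and floor 6 mm above the carrier's underside; axes as the carrier.
- flask1_mid (a point): Conical amber flask, 120 mm tall, 60 mm across the foot (chamfered below), 0.22 kg, heavy in the foot, with a straight neck 34 mm outside and 25 mm inside over its top 40 mm (bore 38 mm deep). It may be absent. Point: on the axis half-way up (60 mm); z points to the mouth.
- flask2_mid (a point): Conical amber flask, 120 mm tall, 60 mm across the foot (chamfered below), 0.22 kg, heavy in the foot, with a straight neck 34 mm outside and 25 mm inside over its top 40 mm (bore 38 mm deep). It may be absent. Point: on the axis half-way up (60 mm); z points to the mouth.
- flask3_mid (a point): Conical amber flask, 120 mm tall, 60 mm across the foot (chamfered below), 0.22 kg, heavy in the foot, with a straight neck 34 mm outside and 25 mm inside over its top 40 mm (bore 38 mm deep). It may be absent. Point: on the axis half-way up (60 mm); z points to the mouth.
- flask1_mouth (a point): Centre of the rim of flask 1's mouth; z out of the mouth.
- flask2_mouth (a point): Centre of the rim of flask 2's mouth; z out of the mouth.
- flask3_mouth (a point): Centre of the rim of flask 3's mouth; z out of the mouth.
- stopper1_mid (a point): Black rubber stopper, 65 mm tall: tapered plug (17 mm at the tip to 22 mm, 28 mm long), a flange (34 mm across, 5 mm thick) that rests on the flask's rim, then a round grip 24 mm across, 32 mm tall. Stands plug-down in a hole of the wooden rack, flange on the rack's top. Point: on the axis half-way up, 4.5 mm above the flange's underside; z up through the grip.
- stopper2_mid (a point): Black rubber stopper, 65 mm tall: tapered plug (17 mm at the tip to 22 mm, 28 mm long), a flange (34 mm across, 5 mm thick) that rests on the flask's rim, then a round grip 24 mm across, 32 mm tall. Stands plug-down in a hole of the wooden rack, flange on the rack's top. Point: on the axis half-way up, 4.5 mm above the flange's underside; z up through the grip.
- stopper3_mid (a point): Black rubber stopper, 65 mm tall: tapered plug (17 mm at the tip to 22 mm, 28 mm long), a flange (34 mm across, 5 mm thick) that rests on the flask's rim, then a round grip 24 mm across, 32 mm tall. Stands plug-down in a hole of the wooden rack, flange on the rack's top. Point: on the axis half-way up, 4.5 mm above the flange's underside; z up through the grip.
- rack_hole1 (a point): Middle hole of the stopper rack at its top, 36 mm above the bench. Rack: wood, fixed, 50 x 180 x 36 mm, three holes 60 mm apart along its y.
- lever (a joint): Lock lever on the mixer's nose, an 80 mm toggle that pivots 150 mm from the shaft: angle in rad, near 0 as it starts, leaning to the mixer's +y; 1.0 at the end of its throw, leaning to the mixer's -y. Light, and stays where it is left.
- slide_box: Bystander: black flat slide box, 75 x 100 x 35 mm; origin under its centre.
- jar: Bystander: closed glass jar, 64 mm across, 85 mm tall; origin under its centre.
- beaker: Bystander: open glass beaker, 72 mm across, 90 mm tall; origin under its centre.
- lever_tip (a point): Tip of the lock lever (its top end); it moves to the mixer's -y as the lever is thrown.

How it is judged:
By the outcome, as a careful person would: the job done as asked, in the order asked, and still so for the second after the job is handed in, with the robot touching nothing.
Of flask1, flask2, flask3 only 2 to 3 are there at a start; the rules pass over those that are not, and their reading is None.
At some moment in a run one of carrier, flask1, flask2, flask3 may be knocked a few centimetres aside while the robot is not near it.
It also fails if it takes over 210 s, if anything falls off the work surface, if the arm or the gripper's body presses on something with over 40 N, if the wrist force passes 120 N, or if a joint passes its speed limit or range.

## Working session

There is one attempt and no reset: what is moved stays moved. The work goes in short steps, Python scripts to look and compute and a tool call to move; the robot and the scene stay as the last step left them, time stands still between calls to the robot, and variables do not carry over. Pictures are saved under pics/ and viewed, about 12 in all and at most 16, crops included, and the job is handed in when it is done.

Besides the shell and the picture viewer there is one more tool, called after "Emit:" as name(argument=value, ...) on one line, values as JSON. servo_tool: Moves the arm, as the interface text tells. Its arguments: {"type":"object","properties":{"commands":{"type":"array"},"newtons":{"type":"number"}},"required":["commands"]}

```bash
ls; mkdir -p pics
python3 - <<'E'
from rig import env
import cv2,json
print(env.state(), env.hold_point_z)
for n in("side","top"):
    d=env.get_image(n); cv2.imwrite(f"pics/{n}0.png",d["color"][:,:,::-1])
    print(n,d["camera_matrix"],d["k1"],d["rvec"],d["tvec"])
E
```

```text
pics
{'time_s': 0.0, 'joints': array([ 1.37619665,  0.50187929, -0.4267901 ,  1.55147857,  0.22082377,
        1.13826788, -0.21026304]), 'qd': array([-0.00089888,  0.00046285,  0.00078093,  0.00010692,  0.00101213,
       -0.00309087,  0.00113992]), 'tau': array([ 2.24218652e-04, -5.69512618e+01, -5.81621870e+00, -2.80941850e+01,
        1.05076079e-02,  1.21124290e-02,  2.05696887e-05]), 'eef_pos': array([ 0.2869307 , -0.58246062,  0.23022764]), 'tcp_rot': array([-9.65454231e-04,  9.73904058e-01,  2.26957959e-01, -1.96114593e-04]), 'force': array([ 0.35636173, -0.07285941,  0.45855887]), 'ft_torque': array([ 0.00642872,  0.04910048, -0.00277807]), 'gripper_width': 0.99796662891044} 0.0187
side [[494.95946092   0.         313.28951603]
 [  0.         494.95946092 244.94063861]
 [  0.           0.           1.        ]] 0.039282182656033365 [ 2.28225941 -0.21321117  0.07823869] [-0.5922187   0.17542877  1.02279022]
top [[460.72218376   0.         320.48929373]
 [  0.         460.72218376 234.39838473]
 [  0.           0.           1.        ]] -0.09671320684344806 [ 2.13270166 -2.15881742  0.19244406] [0.01003661 0.60536691 1.196624  ]
```

View pics/top0.png

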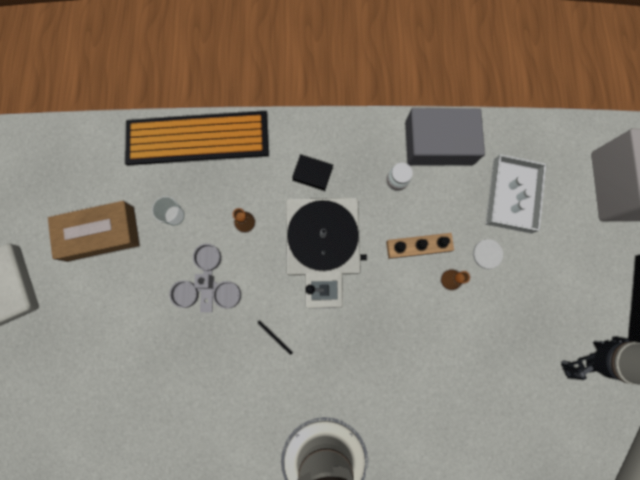

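View pics/side0.png

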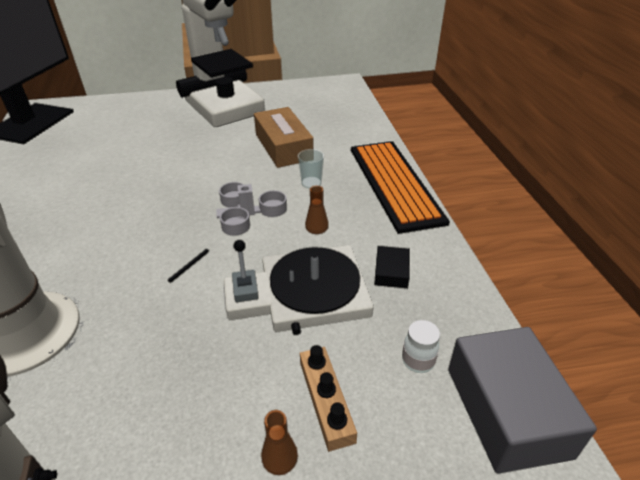

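The top view shows two amber flasks, at about (244,220) and (455,279). The carrier is near (205,283), the mixer at (322,233), the rack at (420,245) and the lever knob at (310,290). The side view agrees. Next I'll enlarge both for accurate pixels.

```bash
cat > h.py <<'E'
import numpy as np,cv2
from rig import env
from scipy.spatial.transform import Rotation as R
def shot(n,save=None):
    d=env.get_image(n)
    if save: cv2.imwrite(save,d["color"][:,:,::-1])
    return d
def dc(d): return np.array([d["k1"],0,0,0,0],float)
def proj(d,P):
    return cv2.projectPoints(np.array(P,float).reshape(-1,3),np.array(d["rvec"]),np.array(d["tvec"]),d["camera_matrix"],dc(d))[0][:,0]
def ray(d,uv):
    u=cv2.undistortPoints(np.array(uv,float).reshape(-1,1,2),d["camera_matrix"],dc(d))[:,0]
    Rm=cv2.Rodrigues(np.array(d["rvec"]))[0]
    return -Rm.T@np.array(d["tvec"]).ravel(), np.c_[u,np.ones(len(u))]@Rm
def atz(d,uv,z):
    o,v=ray(d,uv); z=np.broadcast_to(z,len(v))
    return o+v*((z-o[2])/v[:,2])[:,None]
def crop(d,x0,y0,w,h,s,name):
    c=cv2.resize(d["color"][y0:y0+h,x0:x0+w],None,fx=s,fy=s,interpolation=cv2.INTER_CUBIC)[:,:,::-1].copy()
    for u in range((x0+19)//20*20,x0+w,20):
        cv2.putText(c,str(u),(int((u-x0)*s),9),0,.35,(0,0,255)); c[::4,int((u-x0+.5)*s)]=(0,0,255)
    for v in range((y0+19)//20*20,y0+h,20):
        cv2.putText(c,str(v),(0,int((v-y0)*s)),0,.35,(0,0,255)); c[int((v-y0+.5)*s),::4]=(0,0,255)
    cv2.imwrite(name,c)
def circ(c,r,ax=(0,0,1),n=24):
    t=np.linspace(0,2*np.pi,n,endpoint=False); return np.array(c)+r*np.c_[np.cos(t),np.sin(t),0*t]
E
python3 - <<'E'
from h import *
t=shot("top");s=shot("side")
crop(t,150,190,330,130,2.4,"pics/tc.png")
crop(s,200,140,240,340,1.75,"pics/sc.png")
# colour blobs
import cv2
for n,d in(("top",t),("side",s)):
    hsv=cv2.cvtColor(d["color"],cv2.COLOR_RGB2HSV)
    m=((hsv[...,0]<14)&(hsv[...,1]>110)&(hsv[...,2]>30)).astype(np.uint8)
    k,_,st,ce=cv2.connectedComponentsWithStats(m)
    for i in range(1,k):
        if 60<st[i,4]<3000: print(n,st[i],ce[i])
E
```

```text
top [234 209  14  18 136] [240.09558824 216.5       ]
top [445 271  24  14 163] [458.60122699 276.72392638]
side [  22    0   63   99 1727] [56.13375796 74.86740012]
side [  0  97   7  26 102] [  1.96078431 109.68627451]
side [ 356  142   86   82 1722] [395.13646922 178.89547038]
side [306 186  21  48 694] [316.17435159 212.31268012]
side [ 262  410   35   64 1594] [277.7565872  444.66624843]
```

View pics/tc.png

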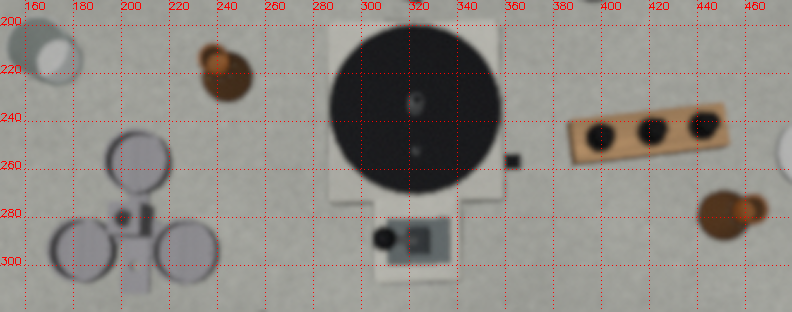

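View pics/sc.png

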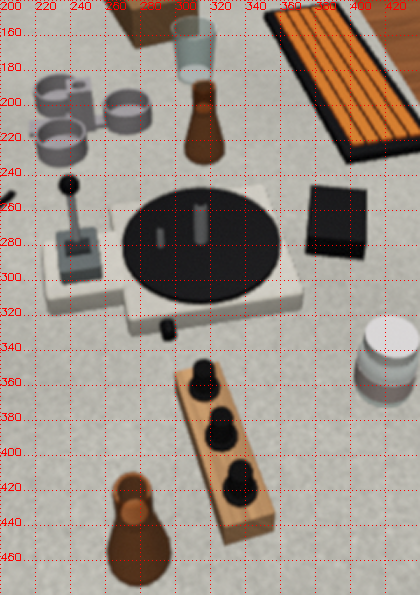

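The crops confirm the rough pixels. I'll refine the poses by fitting projected model edges to the image gradients in both views.

```bash
cat > fit.py <<'E'
from h import *
from scipy.optimize import minimize
def T(p,P): # p=(x,y,yaw)
    c,s=np.cos(p[2]),np.sin(p[2]); P=np.array(P,float)
    return np.c_[p[0]+c*P[:,0]-s*P[:,1],p[1]+s*P[:,0]+c*P[:,1],P[:,2]]
def C(x,y,z,r,n=48): return circ((x,y,z),r,n=n)
def L(a,b,n=25): return np.linspace(a,b,n)
def grads(d,sig):
    g=cv2.GaussianBlur(d["color"].astype(np.float32),(0,0),sig)
    gx=cv2.Sobel(g,cv2.CV_32F,1,0)/8; gy=cv2.Sobel(g,cv2.CV_32F,0,1)/8
    return gx,gy
def score(G,uv,closed):
    t=np.roll(uv,-1,0)-np.roll(uv,1,0) if closed else np.gradient(uv,axis=0)
    n=np.c_[t[:,1],-t[:,0]]; n/=np.linalg.norm(n,axis=1)[:,None]+1e-9
    m=uv.astype(np.float32)
    s=lambda g:cv2.remap(g,m[:,:1],m[:,1:],cv2.INTER_LINEAR)[:,0]
    return np.linalg.norm(s(G[0])*n[:,:1]+s(G[1])*n[:,1:],axis=1).mean()
mixer=[(C(0,0,.045,.098),1)]+[(L(a,b),0) for a,b in [((-.112,.05,.036),(-.19,.05,.036)),((-.112,-.05,.036),(-.19,-.05,.036)),((-.195,.045,.036),(-.195,-.045,.036))]]
def carrier(z=0):
    o=[]
    for a in (0,120,240):
        x,y=.068*np.cos(np.radians(a)),.068*np.sin(np.radians(a)); o+=[(C(x,y,z+.036,.037),1),(C(x,y,z+.036,.033),1)]
    return o
rack=[(L(a,b),0) for a,b in [((.025,.088,.036),(.025,-.088,.036)),((-.025,.088,.036),(-.025,-.088,.036)),((-.023,.09,.036),(.023,.09,.036)),((-.023,-.09,.036),(.023,-.09,.036))]]
def flask(z=0):
    return ["hull",np.r_[C(0,0,z+.003,.030),C(0,0,z+.080,.017)],np.r_[C(0,0,z+.08,.017),C(0,0,z+.12,.017)]]
def contour(d,parts):
    S=16;x0,y0=parts[0].min(0)-20; 
    P=[proj(d,p) for p in parts]; a=np.vstack(P); o=a.min(0)-3; sz=((a.max(0)-o+3)*S).astype(int)
    m=np.zeros((sz[1],sz[0]),np.uint8)
    for p in P: cv2.fillConvexPoly(m,cv2.convexHull(((p-o)*S).astype(np.int32)),1)
    c=max(cv2.findContours(m,cv2.RETR_EXTERNAL,cv2.CHAIN_APPROX_NONE)[0],key=len)[:,0]
    c=c[::S//2].astype(float); return c/S+o
def cost(p,model,ds,Gs):
    s=0
    for d,G in zip(ds,Gs):
        if model[0] is "hull":
            uv=contour2(d,[T(p,q) for q in model[1:]]); s+=score(G,uv,True)
        else:
            s+=sum(score(G,proj(d,T(p,q)),c) *len(q) for q,c in model)/sum(len(q) for q,c in model)
    return -s
def contour2(d,parts):
    P=[proj(d,p) for p in parts]; a=np.vstack(P); o=a.min(0)-3; S=16; sz=((a.max(0)-o+3)*S).astype(int)
    m=np.zeros((sz[1],sz[0]),np.uint8)
    for p in P: cv2.fillConvexPoly(m,cv2.convexHull(((p-o)*S).astype(np.int32)),1)
    c=max(cv2.findContours(m,cv2.RETR_EXTERNAL,cv2.CHAIN_APPROX_NONE)[0],key=len)[:,0].astype(float)
    for k in (0,1): # smooth the chain
        c[:,k]=np.convolve(np.r_[c[-8:,k],c[:,k],c[:8,k]],np.ones(17)/17,"valid")
    return c[::12]/S+o
def fit(model,p0,ds,freeyaw=True,verbose=True):
    p=np.array(p0,float)
    for sig in (3,1.2):
        Gs=[grads(d,sig) for d in ds]
        f=lambda q:cost(np.r_[q[:2]/10,q[2]/3 if freeyaw else p0[2]],model,ds,Gs)
        best=None
        for dx in ((-.08,0,.08) if sig==3 else (0,)):
            for dy in ((-.08,0,.08) if sig==3 else (0,)):
                q0=np.r_[p[:2]*10+[dx,dy],p[2]*3][:3 if freeyaw else 2]
                sim=np.vstack([q0]+[q0+.05*e for e in np.eye(len(q0))])
                r=minimize(f,q0,method="Nelder-Mead",options=dict(initial_simplex=sim,xatol=1e-3,fatol=1e-4))
                if best is None or r.fun<best.fun: best=r
        q=best.x; p=np.r_[q[:2]/10,q[2]/3 if freeyaw else p0[2]]
    return p,best.fun
E
sed -i 's/ is "hull"/ == "hull"/; s/if model\[0\] ==/if isinstance(model[0],str) and model[0] ==/' fit.py
python3 - <<'E'
from fit import *
t=shot("top");s=shot("side")
m0=atz(t,[(322,235)],.045)[0]; c0=atz(t,[(206,281)],.036)[0]
r0=atz(t,[(420,243)],.036)[0]; f1=atz(t,[(245,221)],.0)[0]; f2=atz(t,[(451,279)],0)[0]
for nm,mo,p0,fy in (("mixer",mixer,(*m0[:2],0),1),("carrier",carrier(),(*c0[:2],0),1),("rack",rack,(*r0[:2],-.1 if 0 else .1),1),("f1",flask(),(*f1[:2],0),0),("f2",flask(),(*f2[:2],0),0)):
    print(nm,np.round(p0,4))
    for lab,ds in (("both",[t,s]),("top",[t]),("side",[s])):
        p,v=fit(mo,p0,ds,fy); print("  ",lab,np.round(p,4),round(v,2))
for lab,uv in (("knob",(305,289)),):
    o1,v1=ray(t,[(305,289)]);o2,v2=ray(s,[(239.5,245.5)])
    A=np.c_[v1[0],-v2[0]];k=np.linalg.lstsq(A,o2-o1,rcond=None)[0];print("knob",o1+k[0]*v1[0],o2+k[1]*v2[0])
for u,w in (((399,247),(316,358)),((421,244.5),(326,386)),((443,242),(337,417))):
    print("stopper z.063ish",atz(t,[u],.073)[0])
    o1,v1=ray(t,[u]);o2,v2=ray(s,[w]);k=np.linalg.lstsq(np.c_[v1[0],-v2[0]],o2-o1,rcond=None)[0];print(o1+k[0]*v1[0],o2+k[1]*v2[0])
E
```

```text
mixer [ 0.6044 -0.0015  0.    ]
   both [ 0.6056 -0.0068  0.0113] -53.64
   top [ 0.6063 -0.0028  0.0034] -25.7
   side [ 0.6029 -0.0101  0.0008] -34.99
carrier [0.4836 0.3126 0.    ]
   both [ 0.4815  0.3089 -0.0159] -36.94
   top [ 0.4834  0.3179 -0.0215] -14.95
   side [ 0.4821  0.3109 -0.0252] -24.82
rack [ 0.5806 -0.2705  0.1   ]
   both [ 0.5692 -0.2741  0.1038] -44.57
   top [ 0.5712 -0.2657  0.094 ] -21.15
   side [ 0.569  -0.2745  0.1052] -29.54
f1 [0.654  0.2144 0.    ]
   both [0.6494 0.214  0.    ] -92.93
   top [0.6507 0.2149 0.    ] -39.15
   side [0.6487 0.2115 0.    ] -55.36
f2 [ 0.4827 -0.3626  0.    ]
   both [ 0.48   -0.3607  0.    ] -87.76
   top [ 0.4812 -0.3601  0.    ] -37.53
   side [ 0.4798 -0.3611  0.    ] -51.28
knob [0.45617277 0.0447116  0.11599176] [0.45474458 0.04461926 0.11592877]
stopper z.063ish [ 0.56539256 -0.20474923  0.073     ]
[ 0.56954438 -0.21077298  0.04159334] [ 0.56923746 -0.21077606  0.04155336]
stopper z.063ish [ 0.5713776  -0.26415898  0.073     ]
[ 0.57567152 -0.27170692  0.04169478] [ 0.57562316 -0.27170723  0.04168822]
stopper z.063ish [ 0.57739343 -0.32414423  0.073     ]
[ 0.58167713 -0.33290999  0.04286627] [ 0.58173468 -0.33290983  0.04287441]
```

The two views differ by a few mm in y, so I'll overlay the fits to see which edges they lock onto.

Run:
```python
from fit import *
t=shot("top");s=shot("side")
def ov(d,x0,y0,w,h,S,items):
    c=cv2.resize(d["color"][y0:y0+h,x0:x0+w],None,fx=S,fy=S,interpolation=cv2.INTER_CUBIC)[:,:,::-1].copy()
    for mo,p,col in items:
        for q,_ in mo:
            for u in proj(d,T(p,q)):
                a=((u-[x0,y0]+.5)*S).astype(int)
                if (a>=0).all() and a[0]<c.shape[1] and a[1]<c.shape[0]: c[a[1],a[0]]=col
    return c
g=(0,255,0);r=(0,0,255)
sh=[(C(0,0,.105,.0085,40),1),(C(0,0,.045,.0085,20),1),(C(-.05,0,.075,.0045,20),1)]
hub=[(L(a,b,20),0) for a,b in [((.018,.018,.075),(.018,-.018,.075)),((-.018,.018,.075),(-.018,-.018,.075)),((.018,.018,.075),(-.018,.018,.075)),((.018,-.018,.075),(-.018,-.018,.075))]]+[(C(0,0,.075,.01),1)]
it=[(mixer+sh,(.6063,-.0028,.0034),g),(mixer+sh,(.6029,-.0101,.0008),r),(carrier()+hub,(.4834,.3179,-.0215),g),(carrier()+hub,(.4821,.3109,-.0252),r),(rack,(.5712,-.2657,.094),g),(rack,(.569,-.2745,.1052),r)]
a=ov(t,165,190,200,125,4,it)[:, :800]
cv2.imwrite("pics/ovt.png",a)
b=ov(s,200,170,185,150,4,it); cv2.imwrite("pics/ovs.png",b)
print(a.shape,b.shape)
for d in(t,s):
    o,_=ray(d,[(320,240)]);print(o)
```

```text
(500, 800, 3) (600, 740, 3)
[0.40611898 0.02633539 1.27783123]
[ 0.47605091 -0.75058685  0.7984942 ]
```

View pics/ovt.png

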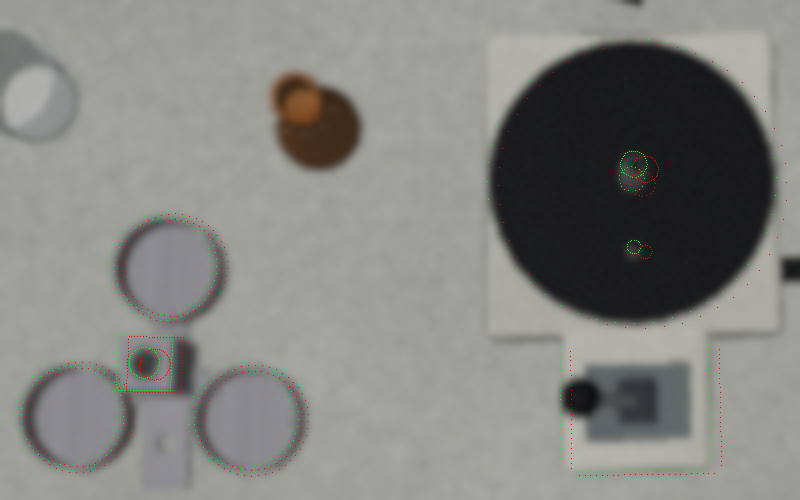

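View pics/ovs.png

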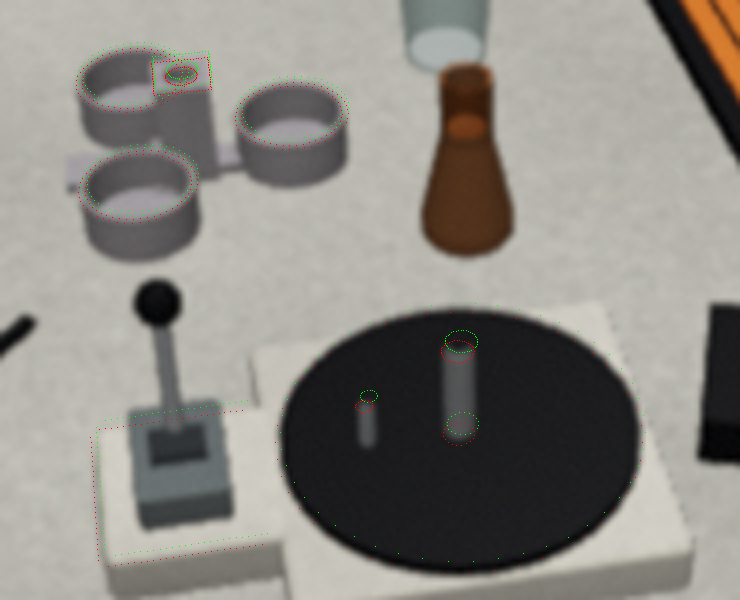

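The fits follow the right edges in each view, but the cameras carry a relative bias of a few mm. I'll correct for that once the carrier is gripped, because the jaws then tell me where it is. Next is a small planner that turns waypoints into rows in tool units.

```bash
cat > plan.py <<'E'
import numpy as np,sys
from rig import env
from scipy.spatial.transform import Rotation as R
def plan(wps,grip=-1,start=None):
    """wps: (x,y,z TCP, tool-x yaw deg, rows)"""
    st=env.state()
    q=np.array(st["tcp_rot"]);p=np.array(st["eef_pos"],float);Ro=R.from_quat(q[[1,2,3,0]])
    out=[]
    for x,y,z,yaw,n in wps:
        tgt=R.from_euler("z",yaw,degrees=True)*R.from_euler("x",180,degrees=True); P=np.array([x,y,z])
        for k in range(n):
            f=1/(n-k)
            rv=(Ro.inv()*tgt).as_rotvec()*f
            if k==0 and False: pass
            u=np.round(np.degrees(rv)/6,2); s=np.round(Ro.inv().apply((P-p)*f)/.06,2)
            if abs(u).max()>1 or abs(s).max()>1 : print("TOO BIG",u,s)
            out.append([float(v)+0 for v in u]+[float(v)+0 for v in s]+[grip])
            p=p+Ro.apply(s*.06); Ro=Ro*R.from_rotvec(np.radians(u*6))
    print("from",np.round(st["eef_pos"],4),"t",round(st["time_s"],2))
    for i in range(0,len(out),10): print(str(out[i:i+10]).replace(" ",""))
E
python3 - <<'E'
from plan import *
plan([(.55,-.15,.25,101,14),(.482,.314,.2,178.8,15)],-.3)
E
```

```text
from [ 0.2873 -0.583   0.2312] t 0.4
[[0.0,0.0,-0.89,0.51,-0.32,-0.02,-0.3],[0.0,0.0,-0.89,0.54,-0.28,-0.02,-0.3],[0.0,0.0,-0.89,0.56,-0.22,-0.02,-0.3],[0.0,0.0,-0.89,0.58,-0.17,-0.02,-0.3],[0.0,0.0,-0.89,0.59,-0.12,-0.02,-0.3],[0.0,0.0,-0.89,0.6,-0.06,-0.02,-0.3],[0.0,0.0,-0.89,0.6,-0.01,-0.02,-0.3],[0.0,0.0,-0.89,0.6,0.05,-0.02,-0.3],[0.0,0.0,-0.89,0.59,0.11,-0.03,-0.3],[0.0,0.0,-0.89,0.58,0.16,-0.02,-0.3]]
[[0.0,0.0,-0.89,0.56,0.21,-0.03,-0.3],[0.0,0.0,-0.89,0.54,0.27,-0.02,-0.3],[0.0,0.0,-0.89,0.52,0.32,-0.03,-0.3],[0.0,0.0,-0.89,0.48,0.36,-0.02,-0.3],[0.0,0.0,-0.86,0.52,0.02,0.06,-0.3],[0.0,0.0,-0.86,0.52,0.07,0.06,-0.3],[0.0,0.0,-0.87,0.51,0.12,0.05,-0.3],[0.0,0.0,-0.86,0.49,0.16,0.06,-0.3],[0.0,0.0,-0.87,0.48,0.21,0.05,-0.3],[0.0,0.0,-0.86,0.46,0.25,0.06,-0.3]]
[[0.0,0.0,-0.87,0.43,0.29,0.05,-0.3],[0.0,0.0,-0.86,0.41,0.33,0.06,-0.3],[0.0,0.0,-0.87,0.37,0.36,0.05,-0.3],[0.0,0.0,-0.86,0.34,0.4,0.06,-0.3],[0.0,0.0,-0.87,0.3,0.42,0.05,-0.3],[0.0,0.0,-0.86,0.26,0.45,0.06,-0.3],[0.0,0.0,-0.87,0.22,0.47,0.05,-0.3],[0.0,0.0,-0.86,0.18,0.49,0.06,-0.3],[0.0,0.0,-0.87,0.14,0.51,0.05,-0.3]]
```

Emit:
servo_tool(commands=[[0, 0, -0.89, 0.51, -0.32, -0.02, -0.3], [0, 0, -0.89, 0.54, -0.28, -0.02, -0.3], [0, 0, -0.89, 0.56, -0.22, -0.02, -0.3], [0, 0, -0.89, 0.58, -0.17, -0.02, -0.3], [0, 0, -0.89, 0.59, -0.12, -0.02, -0.3], [0, 0, -0.89, 0.6, -0.06, -0.02, -0.3], [0, 0, -0.89, 0.6, -0.01, -0.02, -0.3], [0, 0, -0.89, 0.6, 0.05, -0.02, -0.3], [0, 0, -0.89, 0.59, 0.11, -0.03, -0.3], [0, 0, -0.89, 0.58, 0.16, -0.02, -0.3]])

```text
time_s: 1.65
eef_pos: [0.4761, -0.2719, 0.2441]
tcp_rot: [0.0, 0.766, 0.643, 0.0]
force: [0.4, -0.3, 0.9]
gripper_width: 0.652
```

Emit:
servo_tool(commands=[[0, 0, -0.89, 0.56, 0.21, -0.03, -0.3], [0, 0, -0.89, 0.54, 0.27, -0.02, -0.3], [0, 0, -0.89, 0.52, 0.32, -0.03, -0.3], [0, 0, -0.89, 0.48, 0.36, -0.02, -0.3], [0, 0, -0.86, 0.52, 0.02, 0.06, -0.3], [0, 0, -0.86, 0.52, 0.07, 0.06, -0.3], [0, 0, -0.87, 0.51, 0.12, 0.05, -0.3], [0, 0, -0.86, 0.49, 0.16, 0.06, -0.3], [0, 0, -0.87, 0.48, 0.21, 0.05, -0.3], [0, 0, -0.86, 0.46, 0.25, 0.06, -0.3]])

```text
time_s: 2.9
eef_pos: [0.5223, 0.0374, 0.2295]
tcp_rot: [0.0, 0.404, 0.915, -0.0]
force: [-0.1, 0.2, -0.4]
gripper_width: 0.648
```

Emit:
servo_tool(commands=[[0, 0, -0.87, 0.43, 0.29, 0.05, -0.3], [0, 0, -0.86, 0.41, 0.33, 0.06, -0.3], [0, 0, -0.87, 0.37, 0.36, 0.05, -0.3], [0, 0, -0.86, 0.34, 0.4, 0.06, -0.3], [0, 0, -0.87, 0.3, 0.42, 0.05, -0.3], [0, 0, -0.86, 0.26, 0.45, 0.06, -0.3], [0, 0, -0.87, 0.22, 0.47, 0.05, -0.3], [0, 0, -0.86, 0.18, 0.49, 0.06, -0.3], [0, 0, -0.87, 0.14, 0.51, 0.05, -0.3], [0, 0, 0, 0, 0, 0, -0.3]])

```text
time_s: 4.15
eef_pos: [0.4796, 0.3179, 0.2001]
tcp_rot: [-0.001, 0.007, 1.0, 0.001]
force: [0.1, -0.3, 0.5]
gripper_width: 0.651
```

Run:
```python
from plan import *
from h import *
print(env.state()["joints"].round(2))
q=env.state()["tcp_rot"];print((R.from_quat(q[[1,2,3,0]])).as_euler("ZYX",degrees=True))
t=shot("top","pics/top1.png");s=shot("side","pics/side1.png")
# images stacked
a=t["color"][215:335,120:290];b=s["color"][90:260,150:340]
a=cv2.resize(a,None,fx=3,fy=3,interpolation=2);b=cv2.resize(b,None,fx=2.2,fy=2.2,interpolation=2)
H=max(a.shape[0],b.shape[0]);W=a.shape[1]+b.shape[1];c=np.zeros((H,W,3),np.uint8);c[:a.shape[0],:a.shape[1]]=a;c[:b.shape[0],a.shape[1]:]=b
cv2.imwrite("pics/c1.png",cv2.resize(c,None,fx=min(1,800/W),fy=min(1,800/W))[:,:,::-1])
plan([(.482,.314,.041,178.8,5)],-.3)
```

```text
[ 0.18  0.64 -1.13  1.76  0.63  1.16  0.42]
[ 1.7923858e+02 -5.8355537e-02  1.7986997e+02]
from [0.4813 0.3145 0.1999] t 4.25
[[0.0,0.0,0.0,0.0,0.0,0.53,-0.3],[0.0,0.0,0.0,0.0,0.0,0.53,-0.3],[0.0,0.0,0.01,0.0,0.0,0.53,-0.3],[0.0,0.0,0.0,-0.01,0.0,0.53,-0.3],[0.0,0.0,0.01,0.0,-0.01,0.53,-0.3]]
```

View pics/c1.png

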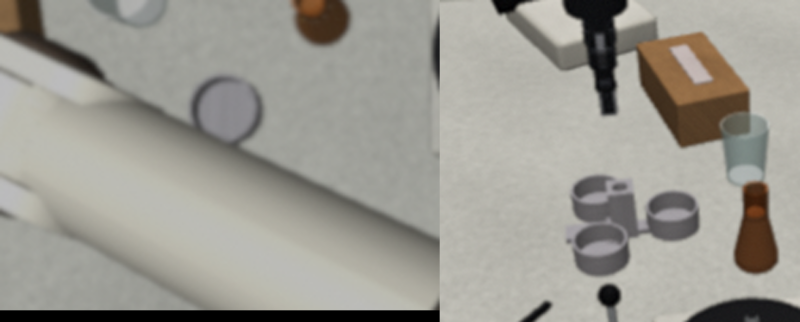

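The side view shows the gripper above the carrier hub, and the arm hides the hub from the top camera. Descending to grip the hub.

Emit:
servo_tool(commands=[[0, 0, 0, 0, 0, 0.6, -0.6], [0, 0, 0, 0, 0, 0.6, -0.6], [0, 0, 0, 0, 0, 0.6, -0.6], [0, 0, 0, 0, 0, 0.5, -0.6], [0, 0, 0, 0, 0, 0.3, -0.6], [0, 0, 0, 0, 0, 0, -0.6], [0, 0, 0, 0, 0, 0, 0.1], [0, 0, 0, 0, 0, 0, 0.5], [0, 0, 0, 0, 0, 0, 1], [0, 0, 0, 0, 0, 0, 1]], newtons=60)

```text
time_s: 5.5
eef_pos: [0.4829, 0.3157, 0.046]
tcp_rot: [0.001, 0.01, 1.0, 0.001]
force: [0.4, -0.0, 6.3]
gripper_width: 0.409
```

Emit:
servo_tool(commands=[[0, 0, 0, 0, 0, 0, 1], [0, 0, 0, 0, 0, 0, 1], [0, 0, 0, 0, 0, 0, 1], [0, 0, 0, 0, 0, 0, 1]])

```text
time_s: 6.0
eef_pos: [0.4829, 0.3157, 0.046]
tcp_rot: [0.001, 0.01, 1.0, 0.001]
force: [-1.3, 0.6, 6.3]
gripper_width: 0.415
```

Run:
```python
from plan import *
from h import *
st=env.state();print(st["force"],st["gripper_width"],st["eef_pos"]);q=st["tcp_rot"];print((R.from_quat(q[[1,2,3,0]])).as_euler("ZYX",degrees=True))
s=shot("side")
from fit import *
print(fit(carrier(),(.482,.311,-.022),[s]))
```

```text
[-1.27657854  0.64460416  6.30188435] 0.41520405230992563 [0.48285756 0.31568326 0.04600462]
[1.78822096e+02 1.56170287e-01 1.79857372e+02]
(array([ 0.48060825,  0.30846847, -0.00253989]), np.float64(-24.50240323444298))
```

The grip holds: the opening is 35 mm and the force is normal. With the jaw centre as the true y, the camera bias is about +2 mm for top and -5 mm for side. Both corrected views then put the shaft at y ≈ -0.0053. Lifting and carrying over.

Run:
```python
from plan import *
plan([(.4829,.3157,.206,178.8,5),(.6048,-.0053,.206,180.2,8)],1)
```

```text
from [0.4829 0.3157 0.046 ] t 6.05
[[0.0,0.01,0.0,0.0,0.0,-0.53,1],[0.01,0.0,0.0,0.0,0.0,-0.53,1],[0.0,0.01,0.0,0.0,0.0,-0.54,1],[0.01,0.0,0.0,0.0,0.0,-0.53,1],[0.0,0.01,0.0,0.0,0.0,-0.54,1],[0.0,0.0,-0.03,-0.27,-0.66,0.0,1],[0.0,0.0,-0.03,-0.27,-0.66,0.0,1],[0.0,0.0,-0.03,-0.26,-0.67,0.0,1],[0.0,0.0,-0.03,-0.26,-0.67,0.0,1],[0.0,0.0,-0.03,-0.26,-0.67,0.0,1]]
[[0.0,0.0,-0.03,-0.26,-0.66,0.0,1],[0.0,0.0,-0.02,-0.25,-0.67,0.0,1],[0.0,0.0,-0.03,-0.26,-0.67,0.0,1]]
```

Emit:
servo_tool(commands=[[0, 0, 0, 0, 0, -0.4, 1], [0, 0, 0, 0, 0, -0.6, 1], [0, 0, 0, 0, 0, -0.6, 1], [0, 0, 0, 0, 0, -0.6, 1], [0, 0, 0, 0, 0, -0.47, 1], [0, 0, -0.03, -0.27, -0.66, 0, 1], [0, 0, -0.03, -0.27, -0.66, 0, 1], [0, 0, -0.03, -0.26, -0.67, 0, 1], [0, 0, -0.03, -0.26, -0.67, 0, 1], [0, 0, -0.03, -0.26, -0.67, 0, 1]])

```text
time_s: 7.3
eef_pos: [0.5579, 0.1114, 0.2053]
tcp_rot: [-0.0, 0.002, 1.0, -0.001]
force: [0.2, 0.1, -3.6]
gripper_width: 0.41
```

Emit:
servo_tool(commands=[[0, 0, -0.03, -0.26, -0.66, 0, 1], [0, 0, -0.02, -0.25, -0.67, 0, 1], [0, 0, -0.03, -0.26, -0.67, 0, 1], [0, 0, 0, 0, 0, 0.3, 1], [0, 0, 0, 0, 0, 0.3, 1], [0, 0, 0, 0, 0, 0, 1], [0, 0, 0, 0, 0, 0, 1]])

```text
time_s: 8.18
eef_pos: [0.6039, -0.0055, 0.1688]
tcp_rot: [0.0, -0.003, 1.0, 0.0]
force: [-0.0, -0.1, -3.8]
gripper_width: 0.415
```

Run:
```python
from plan import *
from fit import *
st=env.state();print(st["force"],st["gripper_width"],st["eef_pos"]);q=st["tcp_rot"];print((R.from_quat(q[[1,2,3,0]])).as_euler("ZYX",degrees=True))
t=shot("top","pics/top2.png");s=shot("side","pics/side2.png")
z=st["eef_pos"][2]-.046
p0=(st["eef_pos"][0],st["eef_pos"][1],0.003)
for ds in ([t,s],[t],[s]): print(fit(carrier(z),p0,ds),z)
a=t["color"][190:310,240:400];b=s["color"][140:340,190:400]
a=cv2.resize(a,None,fx=2.4,fy=2.4,interpolation=2);b=cv2.resize(b,(410,390),interpolation=2)
c=np.zeros((390,384+410,3),np.uint8);c[:288,:384]=a;c[:,384:]=b
cv2.imwrite("pics/c2.png",c[:,:,::-1])
```

```text
[-0.03474953 -0.14063979 -3.80636183] 0.415155427666827 [ 0.60388588 -0.00547419  0.16880958]
[-1.79677926e+02  1.14586791e-02  1.79981603e+02]
(array([ 0.60315014, -0.01051635, -0.01162803]), np.float64(-38.53884161231545)) 0.12280958267061114
(array([ 0.59988658, -0.0091361 , -0.07341017]), np.float64(-12.102657443914442)) 0.12280958267061114
(array([ 6.03455304e-01, -1.07481808e-02, -3.06806240e-04]), np.float64(-27.96191685611287)) 0.12280958267061114
```

View pics/c2.png

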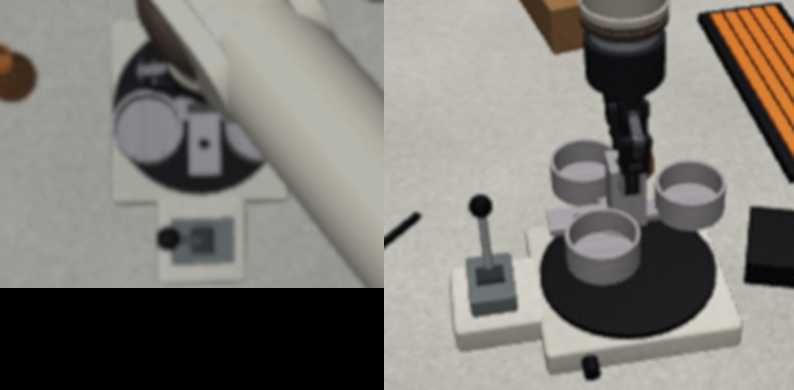

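The side view shows the carrier over the deck, tab toward the lever. Fitted in the same camera it lies within 1 mm of the shaft. Lowering in stages and watching the force.

Emit:
servo_tool(commands=[[0, 0, 0, 0, 0, 0.15, 1], [0, 0, 0, 0, 0, 0.15, 1], [0, 0, 0, 0, 0, 0.1, 1], [0, 0, 0, 0, 0, 0.1, 1], [0, 0, 0, 0, 0, 0, 1]])

```text
time_s: 8.9
eef_pos: [0.6048, -0.0048, 0.138]
tcp_rot: [0.001, -0.002, 1.0, 0.002]
force: [3.1, 4.9, -6.1]
gripper_width: 0.409
```

Run:
```python
from plan import *
st=env.state();print(st["force"],st["ft_torque"],st["eef_pos"])
```

```text
[ 3.06027691  4.8917489  -6.0894743 ] [ 1.55953095 -0.97676646  0.03020642] [ 0.60476959 -0.00480283  0.13796301]
```

The bore is on the shaft, and side forces of (3, 5) N show a 1–2 mm offset. Shifting with the force and continuing down.

Emit:
servo_tool(commands=[[0, 0, 0, -0.02, 0.025, 0, 1], [0, 0, 0, 0, 0, 0.1, 1], [0, 0, 0, 0, 0, 0.08, 1], [0, 0, 0, 0, 0, 0, 1]])

```text
time_s: 9.4
eef_pos: [0.6051, -0.0046, 0.1267]
tcp_rot: [-0.0, -0.002, 1.0, 0.001]
force: [2.3, 5.8, -6.2]
gripper_width: 0.408
```

Run:
```python
from plan import *
from fit import *
st=env.state();print(st["force"],st["ft_torque"],st["eef_pos"])
t=shot("top","pics/top3.png");crop(t,280,220,70,90,6,"pics/c3.png")
```

```text
[ 2.31392241  5.76201421 -6.24977896] [ 1.45694038 -0.61025121 -0.01534711] [ 0.60511657 -0.00460775  0.12665705]
```

Emit:
servo_tool(commands=[[0, 0, 0, -0.02, 0.04, 0, 1], [0, 0, 0, 0, 0, 0, 1], [0, 0, 0, 0, 0, 0, 1]])

```text
time_s: 9.82
eef_pos: [0.6062, -0.0042, 0.1271]
tcp_rot: [-0.0, -0.001, 1.0, -0.001]
force: [-0.2, 0.6, -3.0]
gripper_width: 0.412
```

Emit:
servo_tool(commands=[[0, 0, 0, 0, 0.02, 0, 1], [0, 0, 0, 0, 0, 0, 1]])

```text
time_s: 10.07
eef_pos: [0.6065, -0.002, 0.1275]
tcp_rot: [0.0, -0.002, 1.0, -0.0]
force: [-0.1, 1.0, -3.0]
gripper_width: 0.408
```

Run:
```python
from plan import *
st=env.state();print(st["force"],st["ft_torque"],st["eef_pos"]);q=st["tcp_rot"];print((R.from_quat(q[[1,2,3,0]])).as_euler("ZYX",degrees=True))
```

```text
[-0.14238858  0.98009836 -2.95272823] [-0.033377    0.01676218 -0.00629666] [ 0.60649003 -0.00200228  0.12754925]
[-1.79814205e+02  5.77510605e-03 -1.79980863e+02]
```

Free of side load at (0.6065, -0.002). Continuing down past the pin tip.

Emit:
servo_tool(commands=[[0, 0, 0, 0, 0, 0.1, 1], [0, 0, 0, 0, 0, 0.1, 1], [0, 0, 0, 0, 0, 0.07, 1], [0, 0, 0, 0, 0, 0, 1]])

```text
time_s: 10.58
eef_pos: [0.6061, -0.0018, 0.1107]
tcp_rot: [-0.0, -0.002, 1.0, 0.0]
force: [1.1, 0.2, -3.4]
gripper_width: 0.409
```

Run:
```python
from plan import *
st=env.state();print(st["force"],st["ft_torque"],st["eef_pos"]);q=st["tcp_rot"];print((R.from_quat(q[[1,2,3,0]])).as_euler("ZYX",degrees=True))
```

```text
[ 1.07757442  0.20197814 -3.38032844] [-0.00137901 -0.03938782 -0.03904598] [ 0.60612429 -0.00178005  0.11071487]
[-1.79803903e+02 -5.20867563e-02  1.79993750e+02]
```

Emit:
servo_tool(commands=[[0, 0, 0, 0, 0, 0.12, 1], [0, 0, 0, 0, 0, 0.1, 1], [0, 0, 0, 0, 0, 0.08, 1], [0, 0, 0, 0, 0, 0.03, 1], [0, 0, 0, 0, 0, 0.02, 1], [0, 0, 0, 0, 0, 0, 1]])

```text
time_s: 11.32
eef_pos: [0.6062, -0.0018, 0.0912]
tcp_rot: [-0.0, -0.002, 1.0, -0.0]
force: [-4.8, -1.1, 4.6]
gripper_width: 0.41
```

Run:
```python
from plan import *
st=env.state();print(st["force"],st["ft_torque"],st["eef_pos"]);q=st["tcp_rot"];print((R.from_quat(q[[1,2,3,0]])).as_euler("ZYX",degrees=True))
```

```text
[-4.84497377 -1.13148437  4.64982035] [-0.11139355  0.83850863 -0.01696249] [ 0.60621921 -0.00175376  0.09118338]
[-1.79810400e+02 -1.98784597e-02 -1.79965159e+02]
```

Down on the deck at the expected height (TCP 0.0912, underside 45 mm). Releasing, rising and taking a fresh look.

Emit:
servo_tool(commands=[[0, 0, 0, 0, 0, 0, -0.3], [0, 0, 0, 0, 0, 0, -0.5], [0, 0, 0, 0, 0, 0, -0.5], [0, 0, 0, 0, 0, -0.4, -0.5], [0, 0, 0, 0, 0, -0.7, -0.5], [0, 0, 0, 0, 0, -0.9, -0.5], [0, 0, 0, 0, 0, -0.9, -0.5], [0, 0, 0, 0, 0, 0, -0.5]])

```text
time_s: 12.32
eef_pos: [0.6092, -0.0, 0.271]
tcp_rot: [0.005, -0.002, 1.0, 0.0]
force: [0.4, 0.5, -0.7]
gripper_width: 0.747
```

Run:
```python
from plan import *
from fit import *
t=shot("top","pics/top4.png");s=shot("side","pics/side4.png")
for nm,mo,p0,fy in (("carrier",carrier(.045),(.6062,-.0018,.003),1),("f1",flask(),(.6507,.2140,0),0),("f2",flask(),(.481,-.36,0),0)):
    for lab,ds in (("both",[t,s]),("top",[t]),("side",[s])):
        p,v=fit(mo,p0,ds,fy); print(nm,lab,np.round(p,4),round(v,2))
c=np.vstack([t["color"][180:330,140:500]]);cv2.imwrite("pics/c4.png",cv2.resize(c,None,fx=2,fy=2,interpolation=2)[:,:,::-1])
plan([(.60,.2137,.25,180,6)],-.5)
```

```text
carrier both [ 0.6036 -0.0065 -0.0026] -36.19
carrier top [ 0.6022 -0.0024 -0.0248] -11.97
carrier side [ 0.6043 -0.0071  0.0086] -25.97
f1 both [0.6496 0.2141 0.    ] -89.03
f1 top [0.6506 0.215  0.    ] -37.75
f1 side [0.6492 0.2122 0.    ] -52.03
f2 both [ 0.48   -0.3607  0.    ] -78.35
f2 top [ 0.4807 -0.3593  0.    ] -27.75
f2 side [ 0.4799 -0.3609  0.    ] -51.44
from [ 0.6068 -0.0016  0.2661] t 12.43
[[0.0,0.0,0.01,0.02,0.6,0.04,-0.5],[0.0,0.0,0.0,0.02,0.6,0.05,-0.5],[0.0,0.01,0.01,0.02,0.6,0.04,-0.5],[0.0,0.0,0.0,0.02,0.6,0.05,-0.5],[0.0,0.01,0.01,0.01,0.59,0.04,-0.5],[-0.01,0.0,0.0,0.02,0.6,0.05,-0.5]]
```

View pics/c4.png

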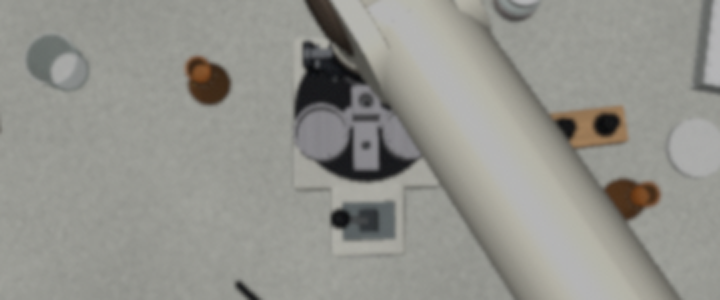

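The carrier is home, with the shaft tip visible in the bore. Flask 1 is unmoved at about (0.651, 0.2155). Now picking it up.

Run:
```python
from plan import *
plan([(.651,.2155,.25,180,5),(.651,.2155,.086,180,5)],-.6)
```

```text
from [ 0.6068 -0.0016  0.2661] t 12.43
[[0.0,0.0,0.01,-0.15,0.72,0.05,-0.6],[0.0,0.01,0.01,-0.15,0.72,0.05,-0.6],[0.0,0.0,0.0,-0.15,0.73,0.06,-0.6],[0.0,0.01,0.01,-0.15,0.72,0.05,-0.6],[-0.01,0.0,0.0,-0.14,0.73,0.06,-0.6],[0.0,0.0,0.0,0.0,0.0,0.55,-0.6],[0.0,0.0,0.0,0.0,0.0,0.55,-0.6],[0.0,0.0,0.0,0.0,0.0,0.54,-0.6],[0.0,0.0,0.0,0.0,0.0,0.55,-0.6],[0.0,0.0,0.0,0.0,0.0,0.54,-0.6]]
```

Emit:
servo_tool(commands=[[0, 0, 0, -0.15, 0.72, 0.05, -0.6], [0, 0, 0, -0.15, 0.72, 0.05, -0.6], [0, 0, 0, -0.15, 0.73, 0.06, -0.6], [0, 0, 0, -0.15, 0.72, 0.05, -0.6], [0, 0, 0, -0.14, 0.73, 0.06, -0.6], [0, 0, 0, 0, 0, 0, -0.6], [0, 0, 0, 0, 0, 0, -0.6], [0, 0, 0, 0, 0, 0.3, -0.6]])

```text
time_s: 13.42
eef_pos: [0.6512, 0.2141, 0.2305]
tcp_rot: [0.001, -0.001, 1.0, -0.0]
force: [-0.6, -0.0, -0.5]
gripper_width: 0.795
```

Run:
```python
from plan import *
plan([(.651,.2155,.086,180,5)],-.6)
```

```text
from [0.6512 0.2141 0.2305] t 13.43
[[0.0,0.0,0.0,0.0,0.0,0.48,-0.6],[0.0,0.01,0.0,0.0,0.01,0.48,-0.6],[0.0,0.0,0.0,0.0,0.0,0.48,-0.6],[0.0,0.01,0.0,0.0,0.01,0.48,-0.6],[0.0,0.0,0.01,0.01,0.0,0.49,-0.6]]
```

Emit:
servo_tool(commands=[[0, 0, 0, 0, 0, 0.48, -0.6], [0, 0, 0, 0, 0.01, 0.48, -0.6], [0, 0, 0, 0, 0, 0.48, -0.6], [0, 0, 0, 0, 0.01, 0.48, -0.6], [0, 0, 0, 0, 0, 0.45, -0.6], [0, 0, 0, 0, 0, 0, -0.6], [0, 0, 0, 0, 0, 0, 0], [0, 0, 0, 0, 0, 0, 0.3], [0, 0, 0, 0, 0, 0, 1], [0, 0, 0, 0, 0, 0, 1]], newtons=30)

```text
time_s: 14.68
eef_pos: [0.6512, 0.2167, 0.0895]
tcp_rot: [0.001, -0.001, 1.0, -0.0]
force: [-1.1, -2.4, 6.2]
gripper_width: 0.395
```

Emit:
servo_tool(commands=[[0, 0, 0, 0, 0, 0, 1], [0, 0, 0, 0, 0, 0, 1], [0, 0, 0, 0, 0, -0.2, 1], [0, 0, 0, 0, 0, -0.6, 1], [0, 0, 0, 0, 0, -0.8, 1], [0, 0, 0, 0, 0, -0.8, 1], [0, 0, 0, 0, 0, -0.4, 1], [0, 0, 0, 0, 0, 0, 1]], newtons=40)

```text
time_s: 15.68
eef_pos: [0.6506, 0.2175, 0.2575]
tcp_rot: [0.001, -0.002, 1.0, 0.0]
force: [-0.3, -0.1, -2.0]
gripper_width: 0.392
```

Run:
```python
from plan import *
from fit import *
st=env.state();print(st["force"],st["gripper_width"])
t=shot("top","pics/top5.png");s=shot("side","pics/side5.png")
z=st["eef_pos"][2]-.087
print(fit(flask(z),(.651,.2155,0),[s],0),z)
plan([(.572,.057,.25,180,6)],1)
```

```text
[-0.31596207 -0.11753815 -1.95179835] 0.3923416898182916
(array([0.64663352, 0.20649796, 0.        ]), np.float64(-36.81463229320008)) 0.17048336970514313
from [0.6495 0.2161 0.254 ] t 15.78
[[0.0,0.0,0.01,0.22,-0.44,0.01,1],[0.0,0.0,0.0,0.22,-0.44,0.01,1],[0.0,0.0,0.01,0.21,-0.44,0.01,1],[0.0,-0.01,0.0,0.22,-0.44,0.01,1],[-0.01,0.0,0.01,0.21,-0.44,0.02,1],[0.0,-0.01,0.0,0.22,-0.45,0.01,1]]
```

Held, with a 33 mm opening and about 2 N of weight. Carrying it over cup 2.

Emit:
servo_tool(commands=[[0, 0, 0, 0.22, -0.44, 0.01, 1], [0, 0, 0, 0.22, -0.44, 0.01, 1], [0, 0, 0, 0.21, -0.44, 0.01, 1], [0, 0, 0, 0.22, -0.44, 0.01, 1], [0, 0, 0, 0.21, -0.44, 0.02, 1], [0, 0, 0, 0.22, -0.45, 0.01, 1], [0, 0, 0, 0, 0, 0, 1], [0, 0, 0, 0, 0, 0, 1]])

```text
time_s: 16.77
eef_pos: [0.5721, 0.0575, 0.2504]
tcp_rot: [-0.001, -0.002, 1.0, 0.0]
force: [0.1, 0.4, -2.3]
gripper_width: 0.39
```

Run:
```python
from plan import *
from fit import *
st=env.state()
t=shot("top");s=shot("side","pics/side6.png")
z=st["eef_pos"][2]-.0895
p=fit(flask(z),(st["eef_pos"][0]-.002,st["eef_pos"][1]-.006,0),[s],0);print(p,z, st["eef_pos"])
crop(s,200,80,200,250,2.4,"pics/c6.png")
plan([(.572,.057,.18,180,3)],1)
```

```text
(array([0.57022548, 0.05586958, 0.        ]), np.float64(-47.35935079789254)) 0.1608984200112398 [0.57209459 0.05748303 0.25039842]
from [0.5725 0.0586 0.2511] t 16.88
[[0.0,0.0,0.02,0.0,-0.01,0.4,1],[0.0,0.0,0.01,0.0,-0.01,0.39,1],[0.01,-0.01,0.02,0.01,-0.01,0.4,1]]
```

View pics/c6.png

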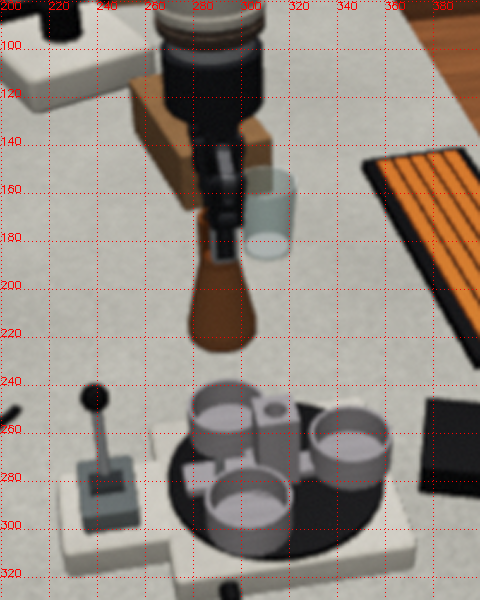

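The flask (292, 215) hangs straight above cup 2 (293, 250). Lowering.

Emit:
servo_tool(commands=[[0, 0, 0, 0, -0.01, 0.4, 1], [0, 0, 0, 0, -0.01, 0.4, 1], [0, 0, 0, 0, -0.01, 0.35, 1], [0, 0, 0, 0, 0, 0.2, 1], [0, 0, 0, 0, 0, 0.2, 1], [0, 0, 0, 0, 0, 0.15, 1], [0, 0, 0, 0, 0, 0.1, 1], [0, 0, 0, 0, 0, 0, 1]])

```text
time_s: 17.88
eef_pos: [0.5727, 0.056, 0.1436]
tcp_rot: [0.0, -0.002, 1.0, 0.0]
force: [0.6, 0.9, -3.0]
gripper_width: 0.394
```

Run:
```python
from plan import *
st=env.state();print(st["force"],st["ft_torque"],st["eef_pos"])
```

```text
[ 0.63821914  0.91109881 -3.01418527] [ 0.32892713 -0.01649666 -0.01725269] [0.57267984 0.05601923 0.14357308]
```

Emit:
servo_tool(commands=[[0, 0, 0, 0, 0.01, 0.05, 1], [0, 0, 0, 0, 0, 0.02, 1], [0, 0, 0, 0, 0, 0, 1], [0, 0, 0, 0, 0, 0, 0.2], [0, 0, 0, 0, 0, 0, -0.3], [0, 0, 0, 0, 0, 0, -0.4], [0, 0, 0, 0, 0, -0.2, -0.4], [0, 0, 0, 0, 0, -0.6, -0.4], [0, 0, 0, 0, 0, -0.8, -0.4], [0, 0, 0, 0, 0, -0.4, -0.4]])

```text
time_s: 19.12
eef_pos: [0.5736, 0.0572, 0.2629]
tcp_rot: [0.002, -0.002, 1.0, 0.0]
force: [-0.4, -0.2, -0.3]
gripper_width: 0.699
```

Run:
```python
from plan import *
from fit import *
st=env.state();print(st["joints"].round(2))
t=shot("top","pics/top7.png");s=shot("side","pics/side7.png")
for z,p0 in ((.051,(.571,.055,0)),(0,(.481,-.36,0))):
    for ds in ([t,s],[t],[s]): print(fit(flask(z),p0,ds,0))
plan([(.58,-.15,.25,180,6),(.482,-.357,.25,180,6)],-.5)
```

```text
[ 0.71  0.59 -1.21  1.69  0.57  1.27  0.96]
(array([0.5701373 , 0.05181611, 0.        ]), np.float64(-42.20252120382554))
(array([0.55532037, 0.05233336, 0.        ]), np.float64(-9.543702540431626))
(array([0.56975892, 0.04737642, 0.        ]), np.float64(-36.491940495124716))
(array([ 0.48002327, -0.36075683,  0.        ]), np.float64(-85.85912487304749))
(array([ 0.48116713, -0.36006379,  0.        ]), np.float64(-35.762082164932195))
(array([ 0.47981306, -0.36112779,  0.        ]), np.float64(-51.13446272310229))
from [0.5744 0.0573 0.2632] t 19.23
[[0.0,0.01,0.01,-0.01,-0.58,0.04,-0.5],[0.0,0.01,0.0,-0.01,-0.58,0.04,-0.5],[0.0,0.01,0.01,-0.02,-0.57,0.03,-0.5],[0.0,0.01,0.0,-0.02,-0.58,0.04,-0.5],[0.0,0.01,0.01,-0.01,-0.57,0.03,-0.5],[0.01,0.0,0.0,-0.02,-0.58,0.04,-0.5],[0.0,0.0,0.0,0.27,-0.57,0.0,-0.5],[0.0,0.0,0.0,0.27,-0.57,0.0,-0.5],[0.0,0.0,0.0,0.27,-0.58,0.0,-0.5],[0.0,0.0,0.0,0.28,-0.57,0.0,-0.5]]
[[0.0,0.0,0.0,0.27,-0.58,0.0,-0.5],[0.0,0.0,0.0,0.28,-0.57,0.0,-0.5]]
```

Emit:
servo_tool(commands=[[0, 0, 0, -0.01, -0.58, 0.04, -0.5], [0, 0, 0, -0.01, -0.58, 0.04, -0.5], [0, 0, 0, -0.02, -0.57, 0.03, -0.5], [0, 0, 0, -0.02, -0.58, 0.04, -0.5], [0, 0, 0, -0.01, -0.57, 0.03, -0.5], [0, 0, 0, -0.02, -0.58, 0.04, -0.5], [0, 0, 0, 0.27, -0.57, 0, -0.5], [0, 0, 0, 0.27, -0.57, 0, -0.5], [0, 0, 0, 0.27, -0.58, 0, -0.5], [0, 0, 0, 0.28, -0.57, 0, -0.5]])

```text
time_s: 20.48
eef_pos: [0.5127, -0.2899, 0.2454]
tcp_rot: [-0.001, -0.002, 1.0, 0.0]
force: [-0.4, -0.3, 0.4]
gripper_width: 0.749
```

Emit:
servo_tool(commands=[[0, 0, 0, 0.27, -0.58, 0, -0.6], [0, 0, 0, 0.28, -0.57, 0, -0.6], [0, 0, 0, 0, 0, 0.3, -0.6], [0, 0, 0, 0, 0, 0, -0.6]])

```text
time_s: 20.98
eef_pos: [0.4799, -0.3568, 0.2262]
tcp_rot: [-0.001, -0.002, 1.0, 0.001]
force: [-0.4, 0.6, -0.6]
gripper_width: 0.797
```

Run:
```python
from plan import *
from fit import *
st=env.state()
t=shot("top","pics/top8.png");s=shot("side","pics/side8.png")
for z,p0 in ((.051,(.571,.055,0)),):
    for ds in ([t,s],[t],[s]): print(fit(flask(z),p0,ds,0))
for ds in ([t],[s]): print(fit(rack,(.57,-.268,.1),ds))
a=t["color"][200:320,270:500];b=s["color"][150:480,200:400]
a=cv2.resize(a,None,fx=1.75,fy=1.75,interpolation=2);b=cv2.resize(b,None,fx=1.8,fy=1.8,interpolation=2)
c=np.zeros((600,800,3),np.uint8);c[:a.shape[0],:a.shape[1]]=a;c[:b.shape[0],410:410+b.shape[1]]=b[:,:390]
cv2.imwrite("pics/c8.png",c[:,:,::-1])
plan([(.4815,-.357,.086,180,5)],-.6)
```

```text
(array([0.56919338, 0.05108681, 0.        ]), np.float64(-43.538020334772774))
(array([0.57730413, 0.05625813, 0.        ]), np.float64(-23.319681944958038))
(array([0.56947219, 0.04836405, 0.        ]), np.float64(-24.24550508432662))
(array([ 0.57124309, -0.26563998,  0.0938587 ]), np.float64(-20.987282946918413))
(array([ 0.56893654, -0.27457049,  0.10507205]), np.float64(-32.2753262606697))
from [ 0.4815 -0.3562  0.228 ] t 21.07
[[0.0,0.0,0.01,0.0,0.0,0.47,-0.6],[0.0,0.0,0.01,0.0,0.0,0.47,-0.6],[0.0,0.0,0.01,0.0,-0.01,0.48,-0.6],[0.01,0.0,0.01,0.0,0.0,0.47,-0.6],[0.0,0.0,0.02,0.0,-0.01,0.48,-0.6]]
```

View pics/c8.png

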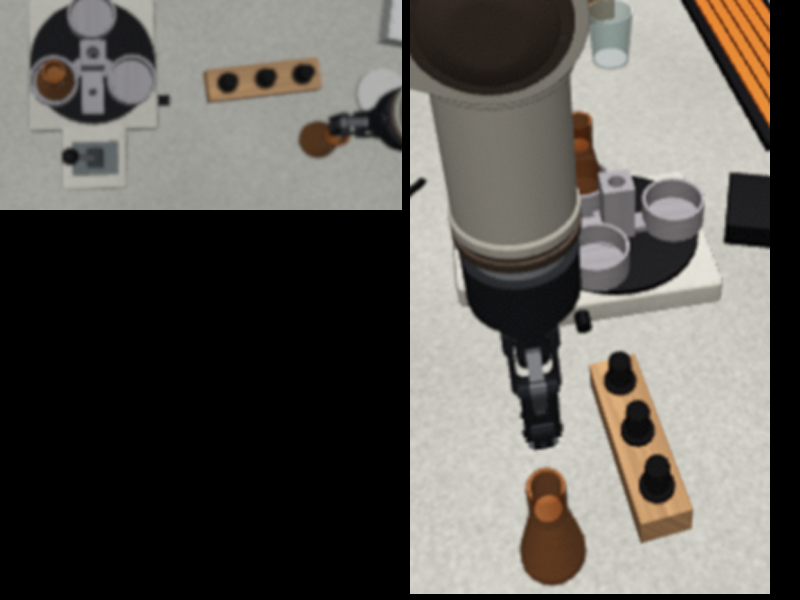

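Flask 1 stands upright in cup 2 (top view, about (55,78) in the crop), and the gripper is above flask 2. Descending and gripping it.

Emit:
servo_tool(commands=[[0, 0, 0.01, 0, 0, 0.47, -0.6], [0, 0, 0.01, 0, 0, 0.47, -0.6], [0, 0, 0.01, 0, -0.01, 0.47, -0.6], [0, 0, 0.01, 0, 0, 0.47, -0.6], [0, 0, 0.02, 0, 0, 0.43, -0.6], [0, 0, 0, 0, 0, 0, -0.6], [0, 0, 0, 0, 0, 0, 0], [0, 0, 0, 0, 0, 0, 0.3], [0, 0, 0, 0, 0, 0, 1], [0, 0, 0, 0, 0, 0, 1]], newtons=30)

```text
time_s: 22.32
eef_pos: [0.4821, -0.3593, 0.0911]
tcp_rot: [0.001, 0.002, 1.0, -0.001]
force: [-0.1, -1.2, 6.8]
gripper_width: 0.397
```

Emit:
servo_tool(commands=[[0, 0, 0, 0, 0, 0, 1], [0, 0, 0, 0, 0, 0, 1]], newtons=40)

```text
time_s: 22.58
eef_pos: [0.4821, -0.3593, 0.0912]
tcp_rot: [0.001, 0.002, 1.0, -0.001]
force: [-0.3, -0.5, 6.6]
gripper_width: 0.391
```

Emit:
servo_tool(commands=[[0, 0, 0, 0, 0, -0.2, 1], [0, 0, 0, 0, 0, -0.6, 1], [0, 0, 0, 0, 0, -0.8, 1], [0, 0, 0, 0, 0, -0.8, 1], [0, 0, 0, 0, 0, -0.4, 1], [0, 0, 0, 0, 0, 0, 1]])

```text
time_s: 23.32
eef_pos: [0.4819, -0.3587, 0.2597]
tcp_rot: [0.001, 0.001, 1.0, -0.001]
force: [0.3, 0.3, -3.4]
gripper_width: 0.394
```

Run:
```python
from plan import *
st=env.state();print(st["force"],st["gripper_width"])
plan([(.58,-.15,.25,180,5),(.572,-.0605,.25,180,4)],1)
```

```text
[ 0.33614733  0.34196186 -3.36496544] 0.39410830883617237
from [ 0.4819 -0.3587  0.2597] t 23.32
[[0.0,0.0,-0.01,-0.33,0.7,0.03,1],[-0.01,0.01,0.0,-0.32,0.7,0.03,1],[0.0,0.0,-0.01,-0.33,0.69,0.03,1],[-0.01,0.01,0.0,-0.32,0.7,0.03,1],[0.0,0.0,-0.01,-0.33,0.69,0.04,1],[0.0,0.0,0.0,0.03,0.37,0.0,1],[0.0,0.0,0.0,0.03,0.37,0.0,1],[0.0,0.0,0.0,0.04,0.38,0.0,1],[0.0,0.0,0.0,0.03,0.37,0.0,1]]
```

Emit:
servo_tool(commands=[[0, 0, 0, -0.33, 0.7, 0.03, 1], [0, 0, 0, -0.32, 0.7, 0.03, 1], [0, 0, 0, -0.33, 0.69, 0.03, 1], [0, 0, 0, -0.32, 0.7, 0.03, 1], [0, 0, 0, -0.33, 0.69, 0.04, 1], [0, 0, 0, 0.03, 0.37, 0, 1], [0, 0, 0, 0.03, 0.37, 0, 1], [0, 0, 0, 0.04, 0.38, 0, 1], [0, 0, 0, 0.03, 0.37, 0, 1], [0, 0, 0, 0, 0, 0, 1]])

```text
time_s: 24.58
eef_pos: [0.5716, -0.0582, 0.2486]
tcp_rot: [0.0, -0.0, 1.0, 0.0]
force: [-0.0, -0.4, -2.5]
gripper_width: 0.391
```

Emit:
servo_tool(commands=[[0, 0, 0, 0, 0, 0, 1]])

```text
time_s: 24.7
eef_pos: [0.572, -0.0616, 0.2481]
tcp_rot: [0.0, 0.002, 1.0, -0.001]
force: [-0.4, -0.2, -2.9]
gripper_width: 0.393
```

Run:
```python
from plan import *
from fit import *
st=env.state()
s=shot("side","pics/side9.png")
z=st["eef_pos"][2]-.0912
print(fit(flask(z),(st["eef_pos"][0]-.002,st["eef_pos"][1]-.005,0),[s],0), st["eef_pos"])
plan([(.572,-.0605,.17,180,3)],1)
```

```text
(array([ 0.56968051, -0.06400235,  0.        ]), np.float64(-26.359209627746015)) [ 0.57204636 -0.0616253   0.24812968]
from [ 0.5721 -0.062   0.248 ] t 24.75
[[0.0,0.0,-0.01,0.0,0.01,0.43,1],[0.0,0.0,-0.02,0.0,0.01,0.44,1],[-0.01,0.0,-0.01,0.0,0.01,0.43,1]]
```

Emit:
servo_tool(commands=[[0, 0, 0, 0, 0.01, 0.43, 1], [0, 0, 0, 0, 0.01, 0.43, 1], [0, 0, 0, 0, 0, 0.35, 1], [0, 0, 0, 0, 0, 0.2, 1], [0, 0, 0, 0, 0, 0.15, 1], [0, 0, 0, 0, 0, 0.12, 1], [0, 0, 0, 0, 0, 0.06, 1], [0, 0, 0, 0, 0, 0, 1]])

```text
time_s: 25.75
eef_pos: [0.572, -0.0597, 0.1437]
tcp_rot: [0.0, 0.002, 1.0, -0.0]
force: [1.9, -2.4, -2.9]
gripper_width: 0.393
```

Run:
```python
from plan import *
st=env.state();print(st["force"],st["ft_torque"],st["eef_pos"])
```

```text
[ 1.93268669 -2.36737006 -2.93863173] [-0.5605776  -0.26167723 -0.03973297] [ 0.57197185 -0.05974243  0.14365188]
```

Emit:
servo_tool(commands=[[0, 0, 0, -0.015, -0.02, 0.04, 1], [0, 0, 0, 0, 0, 0.01, 1], [0, 0, 0, 0, 0, 0, 1]])

```text
time_s: 26.12
eef_pos: [0.5733, -0.06, 0.1423]
tcp_rot: [0.001, 0.001, 1.0, -0.0]
force: [-2.4, -2.1, 8.8]
gripper_width: 0.389
```

Emit:
servo_tool(commands=[[0, 0, 0, 0, 0, 0, 0.2], [0, 0, 0, 0, 0, 0, -0.3], [0, 0, 0, 0, 0, 0, -0.4], [0, 0, 0, 0, 0, -0.2, -0.4], [0, 0, 0, 0, 0, -0.6, -0.3], [0, 0, 0, 0, 0, -0.8, -0.2], [0, 0, 0, 0, 0, -0.2, -0.1]])

```text
time_s: 27.0
eef_pos: [0.5746, -0.0597, 0.2526]
tcp_rot: [0.003, 0.001, 1.0, 0.0]
force: [0.5, 0.3, 0.0]
gripper_width: 0.553
```

Run:
```python
from plan import *
plan([(.5655,-.2065,.20,180,4)],-.1)
```

```text
from [ 0.5746 -0.0597  0.2526] t 27.0
[[0.0,0.01,-0.01,0.04,-0.61,0.22,-0.1],[0.0,0.01,0.0,0.04,-0.61,0.22,-0.1],[0.0,0.02,-0.01,0.04,-0.61,0.22,-0.1],[0.0,0.01,0.0,0.03,-0.62,0.22,-0.1]]
```

Emit:
servo_tool(commands=[[0, 0, 0, 0.04, -0.61, 0.22, -0.1], [0, 0, 0, 0.04, -0.61, 0.22, -0.1], [0, 0, 0, 0.04, -0.61, 0.22, -0.1], [0, 0, 0, 0.03, -0.62, 0.22, -0.1], [0, 0, 0, 0, 0, 0.8, -0.1], [0, 0, 0, 0, 0, 0.6, -0.1], [0, 0, 0, 0, 0, 0, -0.1], [0, 0, 0, 0, 0, 0, -0.1]])

```text
time_s: 28.0
eef_pos: [0.5643, -0.2072, 0.1132]
tcp_rot: [0.001, 0.001, 1.0, 0.0]
force: [0.4, -0.1, 0.5]
gripper_width: 0.55
```

Run:
```python
from plan import *
from fit import *
s=shot("side","pics/side10.png");t=shot("top","pics/top10.png")
a=t["color"][200:300,280:480];b=s["color"][160:460,200:400]
a=cv2.resize(a,None,fx=2,fy=2,interpolation=2);b=cv2.resize(b,None,fx=2,fy=2,interpolation=2)
c=np.zeros((600,800,3),np.uint8);c[:a.shape[0],:a.shape[1]]=a;c[:,400:]=b
cv2.imwrite("pics/c10.png",c[:,:,::-1])
plan([(.5655,-.2065,.044,180,4)],-.1)
```

```text
from [ 0.5648 -0.2075  0.1139] t 28.1
[[0.0,0.01,-0.01,0.0,0.0,0.29,-0.1],[0.0,0.01,0.0,0.0,0.01,0.29,-0.1],[0.0,0.0,-0.01,0.0,0.0,0.29,-0.1],[-0.01,0.01,0.0,-0.01,0.01,0.3,-0.1]]
```

View pics/c10.png

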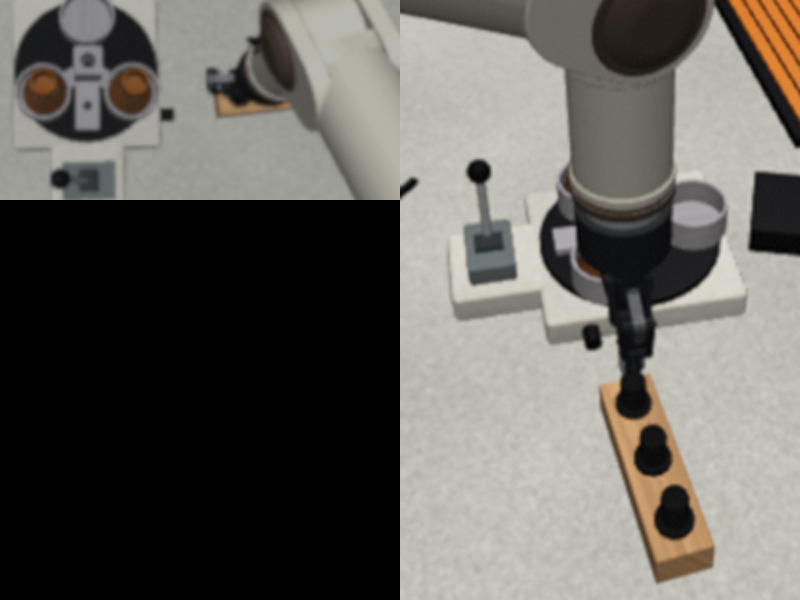

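Both flasks stand upright in cups 2 and 3, and the gripper is above the first stopper. Descending and gripping it.

Emit:
servo_tool(commands=[[0, 0, 0, 0, 0, 0.3, -0.1], [0, 0, 0, 0, 0.01, 0.3, -0.1], [0, 0, 0, 0, 0, 0.3, -0.1], [0, 0, 0, -0.01, 0.01, 0.25, -0.1], [0, 0, 0, 0, 0, 0, -0.1], [0, 0, 0, 0, 0, 0, 0.4], [0, 0, 0, 0, 0, 0, 1], [0, 0, 0, 0, 0, 0, 1], [0, 0, 0, 0, 0, 0, 1]], newtons=30)

```text
time_s: 29.22
eef_pos: [0.5648, -0.2092, 0.044]
tcp_rot: [0.001, 0.002, 1.0, -0.002]
force: [0.5, -5.7, 1.0]
gripper_width: 0.272
```

Emit:
servo_tool(commands=[[0, 0, 0, 0, 0, -0.1, 1], [0, 0, 0, 0, 0, -0.4, 1], [0, 0, 0, 0, 0, -0.8, 1], [0, 0, 0, 0, 0, -0.9, 1], [0, 0, 0, 0, 0, -0.9, 1], [0, 0, 0, 0, 0, -0.5, 1], [0, 0, 0, 0, 0, 0, 1]])

```text
time_s: 30.1
eef_pos: [0.5659, -0.2044, 0.2631]
tcp_rot: [0.003, 0.0, 1.0, -0.0]
force: [0.4, 0.9, -0.1]
gripper_width: 0.268
```

Run:
```python
from plan import *
from fit import *
s=shot("side","pics/side11.png");t=shot("top","pics/top11.png")
a=t["color"][200:300,280:480];b=s["color"][60:460,230:400]
a=cv2.resize(a,None,fx=2,fy=2,interpolation=2);b=cv2.resize(b,None,fx=1.5,fy=1.5,interpolation=2)
c=np.zeros((600,660,3),np.uint8);c[:a.shape[0],:a.shape[1]]=a;c[:,400:655]=b
cv2.imwrite("pics/c11.png",c[:,:,::-1])
plan([(.573,-.0602,.25,180,4)],1)
```

```text
from [ 0.5638 -0.2053  0.2594] t 30.2
[[0.0,0.0,0.0,-0.04,0.6,0.04,1],[0.0,0.0,0.0,-0.04,0.61,0.04,1],[0.0,0.0,-0.01,-0.03,0.6,0.04,1],[0.0,0.0,0.0,-0.04,0.61,0.04,1]]
```

View pics/c11.png

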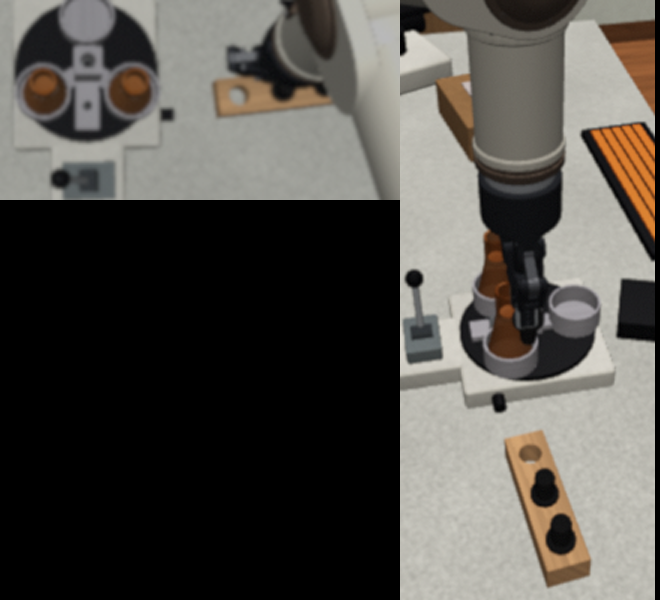

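The stopper is held and its hole is empty. I'll check its x offset from the tool axis before inserting.

Run:
```python
from plan import *
from fit import *
s=env.get_image("side");t=env.get_image("top")
e=env.state()["eef_pos"]
print("hole z.036",atz(t,[(398.5,247)],.036)[0])
g=cv2.cvtColor(t["color"],cv2.COLOR_RGB2GRAY)
print(e)
P=lambda d,z,dx=0:proj(d,[(e[0]+dx,e[1],z)])[0].round(1)
for z in (.2234,.2514,.2564): print(z,P(s,z-0.0),P(s,z,.003))
g=cv2.cvtColor(s["color"],cv2.COLOR_RGB2GRAY)
for v in range(268,290,2): print(v,g[v,302:328])
```

```text
hole z.036 [ 0.57030058 -0.21046649  0.036     ]
[ 0.56317057 -0.20581837  0.25791876]
0.2234 [310.6 287.7] [312.4 287.4]
0.2514 [310.3 275.3] [312.2 275. ]
0.2564 [310.3 273. ] [312.1 272.7]
268 [80 74 64 55 51 33 14 10 11 13 15 15 16 14 13 15 28 40 31 24 40 62 68 65
 71 78]
270 [ 75  71  59  58  70  67  52  24  13  14  17  21  23  19  15  20  46  70
  56  25  29  55  99 140 157 155]
272 [ 54  43  29  43  73  84  70  33  15  18  17  19  22  16  15  20  45  70
  56  25  16  28  78 137 161 160]
274 [ 47  37  25  41  72  82  69  34  15  16  16  18  19  17  15  21  45  70
  58  26  18  25  73 129 160 163]
276 [ 44  36  24  42  72  82  70  35  15  14  16  23  23  17  15  22  47  72
  60  31  16  27  64 116 144 146]
278 [45 41 28 33 63 80 73 42 16 15 16 21 23 23 21 24 45 66 50 25 16 29 60 90
 96 94]
280 [48 47 44 40 48 66 74 61 45 38 34 36 37 35 36 33 31 30 21 28 52 75 79 62
 47 41]
282 [48 48 48 46 43 37 32 20 19 21 18 18 16 13 13 11 13 33 52 55 59 60 52 40
 31 28]
284 [ 49  48  50  49  48  44  31  16  11   9  11  10  11  12   7  10  21  64
 107  98  50  28  27  28  28  30]
286 [ 54  54  52  52  53  49  39  21   8  12  10  11  10  10  10   6  24  81
 140 138  67  28  29  29  30  29]
288 [ 57  55  54  54  54  53  45  27  14  11  11  10  13  12   9   9  29  84
 140 131  65  28  29  27  30  31]
```

The stopper plug (column 313.7) and the fingers (313) line up within about 1–2 mm. Going to flask 2's mouth.

Emit:
servo_tool(commands=[[0, 0, 0, -0.04, 0.6, 0.04, 1], [0, 0, 0, -0.04, 0.61, 0.04, 1], [0, 0, 0, -0.03, 0.6, 0.04, 1], [0, 0, 0, -0.04, 0.61, 0.04, 1], [0, 0, 0, 0, 0, 0, 1], [0, 0, 0, 0, 0, 0.3, 1], [0, 0, 0, 0, 0, 0.2, 1], [0, 0, 0, 0, 0, 0, 1]])

```text
time_s: 31.3
eef_pos: [0.5722, -0.0626, 0.2172]
tcp_rot: [-0.002, 0.002, 1.0, 0.0]
force: [0.1, 0.6, 1.1]
gripper_width: 0.271
```

Run:
```python
from plan import *
from fit import *
s=shot("side","pics/side12.png");t=shot("top","pics/top12.png")
crop(s,250,150,110,120,5,"pics/c12.png")
print(env.state()["force"])
plan([(.572,-.0602,.20,180,2),(.572,-.0602,.179,180,3)],1)
```

```text
[ 0.51366424  0.36937895 -1.02006045]
from [ 0.5733 -0.0619  0.2189] t 31.4
[[0.0,0.0,-0.02,0.01,0.01,0.16,1],[0.01,-0.01,-0.02,0.01,0.02,0.16,1],[0.0,0.0,0.0,0.0,0.0,0.12,1],[0.0,0.0,0.0,0.0,0.0,0.11,1],[0.0,0.0,0.0,0.0,0.0,0.12,1]]
```

View pics/c12.png

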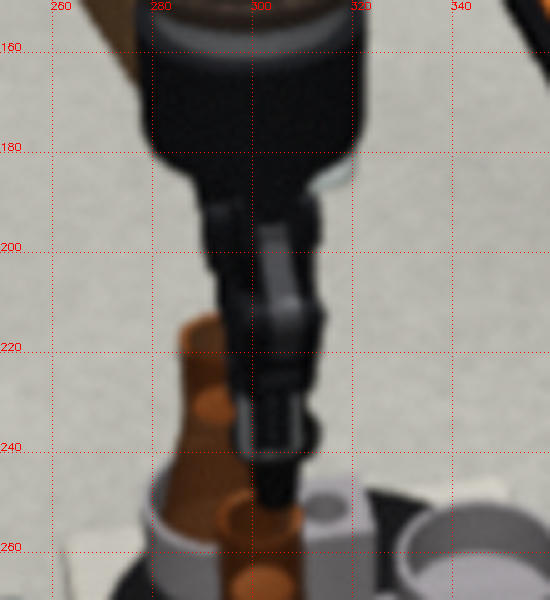

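The plug tip is near (305, 250) and flask 2's mouth is centred near (301.5, 253), so the plug sits too far toward +x. Converting that offset.

Run:
```python
from fit import *
s=env.get_image("side"); 
a=np.array([.571,-.0602,.171])
for d in ((0,0,0),(.01,0,0),(0,.01,0),(0,0,.01)): print(d,proj(s,[a+d])[0].round(2))
e=env.state()["eef_pos"];print(e,"tip on axis",proj(s,[e+[0,0,-.036]]), "flange",proj(s,[e+[0,0,-.008]]))
c=s["color"].astype(int)
for v in (247,249,251): print(v,c[v,285:325].sum(1)//3)
for v in (234,236,238): print(v,c[v,285:325].sum(1)//3)
print([ (v,c[v,290:314,0]-c[v,290:314,2]) for v in (264,270)])
print(c[240:275,296].sum(1)//3)
```

```text
(0, 0, 0) [301.67 251.65]
(0.01, 0, 0) [306.87 250.97]
(0, 0.01, 0) [300.82 248.21]
(0, 0, 0.01) [301.52 247.7 ]
[ 0.57357806 -0.06164227  0.2193813 ] tip on axis [[302.95985638 247.078786  ]] flange [[302.54718948 235.67613964]]
247 [ 36  39  38  40  40  42  40  43  42  43  44  43  45  49  48  42  23  14
   6  10  10  11   9  10  36  96 152 160 157 156 155 156 158 159 163 162
 164 158 140 133]
249 [ 35  37  39  40  41  44  46  47  46  49  58  68  70  67  61  46  32  20
  12   9  11  10  13  31  70 112 120 108 103 101 102 105 109 127 147 160
 160 145  94  42]
251 [ 39  43  46  47  49  49  52  50  53  60  58  50  40  33  33  34  35  33
  28  27  26  30  40  59  81  85  83  85  91  92  94  91  89  94 119 151
 161 159 133  66]
234 [159  92  48  43  48  52  55  55  57  57  52  42  40  61  75  63  28  13
  15  17  18  15  18  39  60  54  23  16  38 104 168 181 181 184 186 186
 186 184 183 183]
236 [146  76  42  44  45  45  46  47  46  46  40  30  35  58  77  67  31  14
  15  20  22  17  19  37  64  63  32  18  36 103 169 185 185 184 186 183
 182 181 181 180]
238 [105  54  44  47  50  48  49  48  46  46  45  35  29  50  74  69  39  23
  26  29  29  26  33  44  52  43  21  22  57 126 180 189 190 190 188 186
 181 182 181 182]
[(264, array([ 3,  1,  4, 10, 28, 39, 42, 54, 68, 82, 89, 91, 92, 89, 87, 83, 73,
       57, 42, 33, 22, 10,  3,  2])), (270, array([ 1, -1,  2,  9, 27, 40, 48, 61, 74, 83, 87, 87, 89, 87, 86, 81, 71,
       56, 44, 37, 28, 17,  4,  1]))]
[39 41 43 44 43 42 43 43 52 68 67 50 36 34 33 35 36 36 32 29 30 28 28 27
 30 39 49 56 53 47 40 37 40 45 46]
```

The plug is 3.5 mm toward +x from the tool axis, so I need the tool at x ≈ 0.568. Shifting and lowering into the mouth.

Emit:
servo_tool(commands=[[0, 0, 0, 0.09, 0.02, 0, 1], [0, 0, 0, 0, 0, 0, 1], [0, 0, 0, 0, 0, 0.15, 1], [0, 0, 0, 0, 0, 0.1, 1], [0, 0, 0, 0, 0, 0.05, 1], [0, 0, 0, 0, 0, 0, 1]])

```text
time_s: 32.2
eef_pos: [0.5679, -0.06, 0.2009]
tcp_rot: [-0.0, 0.001, 1.0, 0.0]
force: [0.7, -0.6, 0.5]
gripper_width: 0.267
```

Run:
```python
from h import *
st=env.state();print(st["force"],st["ft_torque"],st["eef_pos"])
```

```text
[ 0.74353312 -0.60018928  0.5248174 ] [-0.01976944 -0.03944694 -0.04062282] [ 0.56787534 -0.05998352  0.20093763]
```

Emit:
servo_tool(commands=[[0, 0, 0, 0, 0, 0.12, 1], [0, 0, 0, 0, 0, 0.12, 1], [0, 0, 0, 0, 0, 0.08, 1], [0, 0, 0, 0, 0, 0.04, 1], [0, 0, 0, 0, 0, 0.02, 1], [0, 0, 0, 0, 0, 0, 1]])

```text
time_s: 32.95
eef_pos: [0.5683, -0.0599, 0.1792]
tcp_rot: [0.0, 0.001, 1.0, -0.0]
force: [-2.1, -0.5, 4.0]
gripper_width: 0.269
```

Run:
```python
from h import *
st=env.state();print(st["force"],st["ft_torque"],st["eef_pos"])
```

```text
[-2.12224651 -0.51750708  3.95661656] [-0.08495574  0.49361452 -0.01032029] [ 0.56833108 -0.05990812  0.17915623]
```

Flange seated: TCP at 0.179 as expected, with 4 N up. Pressing lightly, releasing and moving to the middle stopper.

Emit:
servo_tool(commands=[[0, 0, 0, 0, 0, 0.03, 1], [0, 0, 0, 0, 0, 0, 1], [0, 0, 0, 0, 0, 0, 0.2], [0, 0, 0, 0, 0, 0, 0], [0, 0, 0, 0, 0, 0, -0.1], [0, 0, 0, 0, 0, -0.2, -0.1], [0, 0, 0, 0, 0, -0.5, -0.1], [0, 0, 0, 0, 0, -0.6, -0.1], [0, 0, 0, 0, 0, 0, -0.1]])

```text
time_s: 34.08
eef_pos: [0.57, -0.0594, 0.2582]
tcp_rot: [0.003, 0.001, 1.0, -0.0]
force: [0.6, 0.9, 0.4]
gripper_width: 0.55
```

Run:
```python
from plan import *
plan([(.5745,-.2695,.2,180,5)],-.1)
```

```text
from [ 0.57   -0.0594  0.2582] t 34.08
[[0.0,0.01,-0.01,-0.02,-0.7,0.19,-0.1],[0.0,0.01,0.0,-0.01,-0.7,0.2,-0.1],[0.0,0.01,-0.01,-0.02,-0.7,0.19,-0.1],[0.0,0.01,0.0,-0.01,-0.7,0.2,-0.1],[0.0,0.01,-0.01,-0.02,-0.7,0.19,-0.1]]
```

Emit:
servo_tool(commands=[[0, 0, 0, -0.02, -0.7, 0, -0.1], [0, 0, 0, -0.01, -0.7, 0.2, -0.1], [0, 0, 0, -0.02, -0.7, 0.3, -0.1], [0, 0, 0, -0.01, -0.7, 0.3, -0.1], [0, 0, 0, -0.02, -0.7, 0.4, -0.1], [0, 0, 0, 0, 0, 0.8, -0.1], [0, 0, 0, 0, 0, 0.4, -0.1], [0, 0, 0, 0, 0, 0, -0.1], [0, 0, 0, 0, 0, 0, -0.1]])

```text
time_s: 35.2
eef_pos: [0.5736, -0.2691, 0.1124]
tcp_rot: [0.001, 0.001, 1.0, -0.0]
force: [0.1, -0.0, 0.0]
gripper_width: 0.546
```

Run:
```python
from plan import *
from fit import *
s=shot("side","pics/side13.png");t=shot("top","pics/top13.png")
crop(s,200,160,200,270,2.2,"pics/c13.png")
plan([(.5745,-.2695,.044,180,4)],-.1)
```

```text
from [ 0.5737 -0.2697  0.1128] t 35.3
[[0.0,0.01,0.0,0.0,0.0,0.29,-0.1],[0.0,0.01,-0.01,0.0,0.0,0.29,-0.1],[-0.01,0.0,0.0,-0.01,0.0,0.28,-0.1],[0.0,0.01,-0.01,0.0,0.0,0.29,-0.1]]
```

View pics/c13.png

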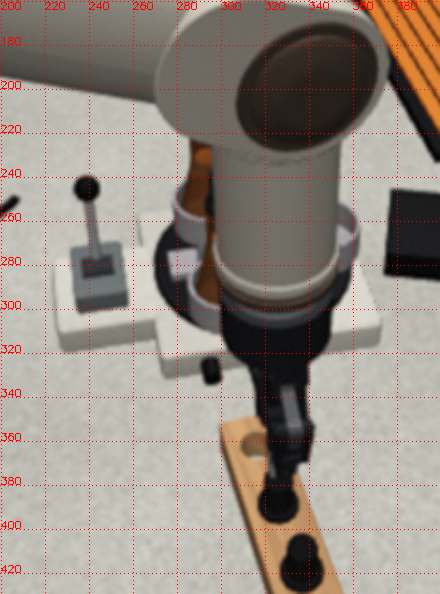

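The gripper is above the middle stopper (326, 385). Descending and gripping it.

Emit:
servo_tool(commands=[[0, 0, 0, 0, 0, 0.3, -0.1], [0, 0, 0, 0, 0, 0.3, -0.1], [0, 0, 0, 0, 0, 0.3, -0.1], [0, 0, 0, 0, 0, 0.25, -0.1], [0, 0, 0, 0, 0, 0, -0.1], [0, 0, 0, 0, 0, 0, 0.4], [0, 0, 0, 0, 0, 0, 1], [0, 0, 0, 0, 0, 0, 1], [0, 0, 0, 0, 0, 0, 1]])

```text
time_s: 36.42
eef_pos: [0.5727, -0.2702, 0.0424]
tcp_rot: [0.0, 0.001, 1.0, -0.0]
force: [0.5, -0.2, 3.5]
gripper_width: 0.271
```

Emit:
servo_tool(commands=[[0, 0, 0, 0, 0, -0.1, 1], [0, 0, 0, 0, 0, -0.4, 1], [0, 0, 0, 0, 0, -0.8, 1], [0, 0, 0, 0, 0, -0.9, 1], [0, 0, 0, 0, 0, -0.9, 1], [0, 0, 0, 0, 0, -0.6, 1], [0, 0, 0, 0, 0, 0, 1], [0, 0, 0, 0, 0, 0, 1]])

```text
time_s: 37.42
eef_pos: [0.5718, -0.27, 0.2641]
tcp_rot: [-0.0, 0.001, 1.0, -0.0]
force: [0.2, -0.0, 0.4]
gripper_width: 0.27
```

Run:
```python
from plan import *
plan([(.575,-.10,.265,180,4),(.571,.0565,.265,180,4)],1)
```

```text
from [ 0.5718 -0.27    0.2641] t 37.42
[[0.0,0.0,-0.01,-0.01,0.71,0.0,1],[0.0,0.0,-0.01,-0.01,0.71,-0.01,1],[0.0,0.0,0.0,-0.01,0.71,0.0,1],[-0.01,0.0,-0.01,-0.02,0.7,-0.01,1],[0.0,0.0,0.0,0.02,0.65,0.0,1],[0.0,0.0,0.0,0.02,0.65,0.0,1],[0.0,0.0,0.0,0.01,0.66,0.0,1],[0.0,0.0,0.0,0.02,0.65,0.0,1]]
```

Emit:
servo_tool(commands=[[0, 0, 0, -0.01, 0.71, 0, 1], [0, 0, 0, -0.01, 0.71, 0, 1], [0, 0, 0, -0.01, 0.71, 0, 1], [0, 0, 0, -0.02, 0.7, 0, 1], [0, 0, 0, 0.02, 0.65, 0, 1], [0, 0, 0, 0.02, 0.65, 0, 1], [0, 0, 0, 0.01, 0.66, 0, 1], [0, 0, 0, 0.02, 0.65, 0, 1], [0, 0, 0, 0, 0, 0.3, 1], [0, 0, 0, 0, 0, 0.3, 1]])

```text
time_s: 38.67
eef_pos: [0.5713, 0.0555, 0.2257]
tcp_rot: [-0.001, 0.001, 1.0, -0.0]
force: [0.4, -0.9, -0.1]
gripper_width: 0.274
```

Emit:
servo_tool(commands=[[0, 0, 0, 0, 0, 0.1, 1], [0, 0, 0, 0, 0, 0, 1], [0, 0, 0, 0, 0, 0, 1]])

```text
time_s: 39.05
eef_pos: [0.5724, 0.0559, 0.2221]
tcp_rot: [0.0, 0.002, 1.0, 0.0]
force: [-0.5, -0.4, -0.5]
gripper_width: 0.269
```

Run:
```python
from plan import *
from fit import *
s=shot("side","pics/side14.png")
crop(s,250,130,100,130,4.5,"pics/c14.png")
e=env.state()["eef_pos"];print(e,"tip on axis",proj(s,[e+[0,0,-.0344]]))
a=np.array([.572,.0565,.171])
for d in ((0,0,0),(.01,0,0),(0,.01,0),(0,0,.01)): print(d,proj(s,[a+d])[0].round(2))
c=s["color"].astype(int)
for v in range(200,222,2): print(v,c[v,278:316].sum(1)//3)
for v in range(216,232,4): print(v,(c[v,278:316,0]-c[v,278:316,2]))
```

```text
[0.5724161  0.05603065 0.22224781] tip on axis [[292.91290705 208.10407095]]
(0, 0, 0) [293.01 214.52]
(0.01, 0, 0) [297.79 213.94]
(0, 0.01, 0) [292.3  211.63]
(0, 0, 0.01) [292.81 210.66]
200 [180 179 179 179 179 181 182 166 117  60  40  58  65  56  50  47  44  47
  48  50  44  41  67 111 159 182 186 185 184 181 181 183 182 183 182 183
 181 180]
202 [180 178 179 180 181 183 183 183 180 167 130  74  29  19  18  17  16  14
  13  14  52 117 167 179 181 183 182 182 181 181 180 180 182 182 181 180
 176 175]
204 [182 180 181 181 182 182 182 182 182 182 173 138  58   7   9  10   9   9
   7  23  76 142 178 183 183 182 181 182 180 181 181 181 180 179 179 180
 177 175]
206 [179 179 181 181 182 184 184 184 183 184 179 153  74  16   6  11  11  10
   6  24  80 147 178 183 182 179 180 180 180 180 180 180 180 179 181 183
 182 180]
208 [181 182 182 180 181 183 183 183 185 185 182 163 101  33   5   8   8   8
   7  30 102 170 184 180 179 181 182 185 185 183 178 177 176 179 180 181
 182 180]
210 [179 181 179 179 179 183 181 180 180 180 181 177 153  95  55  38  29  32
  61 106 151 177 179 177 178 181 
[... 633 characters left out ...]
71 181 180 179 178 179 179 178 178 180 180 179
 179 179]
220 [181 182 183 183 181 179 169 132  75  54  41  39  43  44  46  46  47  45
  47  44  44  45  57 109 167 181 183 185 185 186 183 182 181 180 180 178
 179 180]
216 [ 9 10  9 10  9  9 12 28 62 76 56 43 43 46 47 49 49 48 46 46 52 68 68 36
 12 10  9 10  9  9 10 10  9  9 10  9 10  9]
220 [ 9  9 10 10  9  9 11 20 43 62 54 51 49 50 52 53 53 54 55 56 54 54 41 18
  9  9  9 10  9  8  9 10  9 10 10 10 10 10]
224 [ 9  9  9  8  9  9  9 11 23 40 39 42 43 44 49 49 49 48 45 45 44 39 30 16
 10  9 10 10  8  9  9  9  9  9  9  9 10  9]
228 [10  9 10 10 10  9  9 13 24 37 42 53 68 79 83 87 87 85 80 73 61 47 33 21
 15 11  9 10  9 10  9 10  9 10 10 10  9 10]
```

View pics/c14.png

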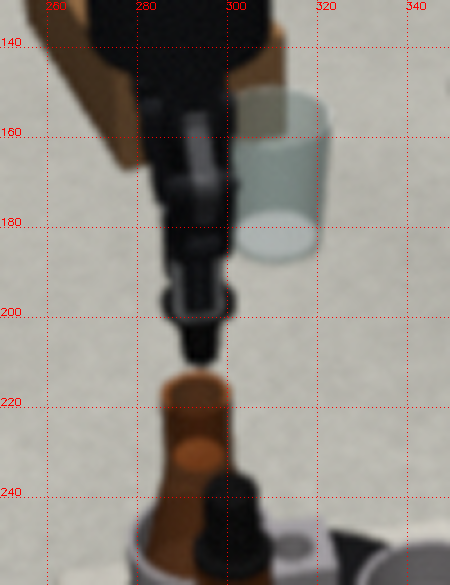

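In column, the plug (294.0) and neck (293.2) differ by about 2 mm. The row suggests a larger y difference, so I'll cross-check using the stored unobstructed top image.

Run:
```python
from fit import *
t=env.get_image("top");s=env.get_image("side")
def ld(d,f): d=dict(d); d["color"]=cv2.imread(f)[:,:,::-1].copy(); return d
for f in ("top10","top11"):
    d=ld(t,f"pics/{f}.png")
    for p0 in ((.572,.056,0),(.573,-.06,0)):
        print(f,fit(flask(.051),p0,[d],0),fit([(C(0,0,.171,.017),1)],p0,[d],0))
    print(fit(carrier(.045),(.606,-.002,.003),[d]))
d=ld(s,"pics/side14.png")
print("side14 flask1",fit(flask(.051),(.571,.052,0),[d],0),"carrier",fit(carrier(.045),(.604,-.007,0.0),[d]))
```

```text
top10 (array([0.57755034, 0.05386192, 0.        ]), np.float64(-23.301300305510438)) (array([0.60905627, 0.06761773, 0.        ]), np.float64(-20.08271881347572))
top10 (array([ 0.57596633, -0.06366949,  0.        ]), np.float64(-23.589060546758468)) (array([ 0.6095038, -0.0676521,  0.       ]), np.float64(-19.91221550279972))
(array([ 6.06268991e-01, -4.44511348e-04, -7.06736548e-02]), np.float64(-19.961451415239004))
top11 (array([0.57761235, 0.053906  , 0.        ]), np.float64(-23.345435921537344)) (array([0.60913178, 0.0676179 , 0.        ]), np.float64(-20.174979910163348))
top11 (array([ 0.57596707, -0.06367588,  0.        ]), np.float64(-23.671647556746528)) (array([ 0.60954627, -0.06765599,  0.        ]), np.float64(-19.95997062147936))
(array([ 0.60605678, -0.00065248, -0.06737721]), np.float64(-20.00638843047368))
side14 flask1 (array([0.57552984, 0.07616606, 0.        ]), np.float64(-31.899517357166378)) carrier (array([ 0.6026949 , -0.00502276, -0.05450976]), np.float64(-23.13555335531096))
```

The top fits, with the bias seen on flask 2 removed, put flask 1's mouth at about (0.573, 0.057). The side view suggests slightly less y. I'll aim for tool (0.5705, 0.0555) and probe gently.

Emit:
servo_tool(commands=[[0, 0, 0, 0.03, -0.01, 0, 1], [0, 0, 0, 0, 0, 0, 1], [0, 0, 0, 0, 0, 0.15, 1], [0, 0, 0, 0, 0, 0.12, 1], [0, 0, 0, 0, 0, 0.1, 1], [0, 0, 0, 0, 0, 0, 1]])

```text
time_s: 39.95
eef_pos: [0.5697, 0.0556, 0.1987]
tcp_rot: [-0.001, 0.001, 1.0, -0.0]
force: [-0.4, 0.1, -1.7]
gripper_width: 0.27
```

Run:
```python
from h import *
st=env.state();print(st["force"],st["ft_torque"],st["eef_pos"])
```

```text
[-0.36335073  0.14199907 -1.66847778] [-0.05258585  0.05492388 -0.03023603] [0.56973528 0.05555824 0.1987154 ]
```

Emit:
servo_tool(commands=[[0, 0, 0, 0, 0, 0.12, 1], [0, 0, 0, 0, 0, 0.1, 1], [0, 0, 0, 0, 0, 0.08, 1], [0, 0, 0, 0, 0, 0.04, 1], [0, 0, 0, 0, 0, 0.02, 1], [0, 0, 0, 0, 0, 0, 1]])

```text
time_s: 40.7
eef_pos: [0.5703, 0.0557, 0.1781]
tcp_rot: [0.0, 0.001, 1.0, -0.0]
force: [-0.4, -0.2, -0.2]
gripper_width: 0.267
```

Run:
```python
from h import *
st=env.state();print(st["force"],st["ft_torque"],st["eef_pos"])
```

```text
[-0.37229919 -0.1988196  -0.19282539] [-0.24863615  0.06950743 -0.00296456] [0.57033882 0.05572491 0.17812357]
```

Emit:
servo_tool(commands=[[0, 0, 0, 0, 0, 0.03, 1], [0, 0, 0, 0, 0, 0.02, 1], [0, 0, 0, 0, 0, 0, 1]])

```text
time_s: 41.08
eef_pos: [0.5716, 0.0555, 0.1778]
tcp_rot: [0.002, 0.002, 1.0, -0.001]
force: [-4.8, -3.0, 17.7]
gripper_width: 0.269
```

Emit:
servo_tool(commands=[[0, 0, 0, 0, 0, 0, 0.2], [0, 0, 0, 0, 0, 0, 0], [0, 0, 0, 0, 0, 0, -0.1], [0, 0, 0, 0, 0, -0.2, -0.1], [0, 0, 0, 0, 0, -0.5, -0.1], [0, 0, 0, 0, 0, -0.6, 0], [0, 0, 0, 0, 0, 0, 0.5]])

```text
time_s: 41.95
eef_pos: [0.572, 0.0569, 0.2564]
tcp_rot: [0.003, 0.001, 1.0, 0.0]
force: [-0.6, -0.2, 0.1]
gripper_width: 0.301
```

Run:
```python
from plan import *
plan([(.455,.14,.25,180,5)],1)
```

```text
from [0.572  0.0569 0.2564] t 41.95
[[0.0,0.01,-0.01,0.39,0.28,0.02,1],[0.0,0.01,0.0,0.39,0.28,0.02,1],[0.0,0.01,-0.01,0.39,0.27,0.02,1],[0.0,0.01,0.0,0.39,0.28,0.02,1],[0.01,0.01,-0.01,0.39,0.27,0.02,1]]
```

Seated, with 17 N of press at the expected height. Moving to the +y side of the lever, fingers shut, then checking the stoppers and lever.

Emit:
servo_tool(commands=[[0, 0, 0, 0.39, 0.3, 0, 1], [0, 0, 0, 0.39, 0.3, 0, 1], [0, 0, 0, 0.39, 0.3, 0, 1], [0, 0, 0, 0.39, 0.3, 0, 1], [0, 0, 0, 0.39, 0.2, 0, 1], [0, 0, 0, 0, 0, 0.5, 1], [0, 0, 0, 0, 0, 0.5, 1], [0, 0, 0, 0, 0, 0, 1], [0, 0, 0, 0, 0, 0, 1]])

```text
time_s: 43.08
eef_pos: [0.4537, 0.1406, 0.1937]
tcp_rot: [0.0, 0.001, 1.0, 0.0]
force: [-0.2, 0.2, 0.1]
gripper_width: -0.001
```

Run:
```python
from plan import *
from fit import *
s=shot("side","pics/side15.png");t=shot("top","pics/top15.png")
a=t["color"][200:310,230:370];b=s["color"][150:360,190:390]
a=cv2.resize(a,None,fx=2.8,fy=2.8,interpolation=2);b=cv2.resize(b,None,fx=2,fy=2,interpolation=2)
c=np.zeros((420,800,3),np.uint8);c[:a.shape[0],:a.shape[1]]=a;c[:,400:]=b
cv2.imwrite("pics/c15.png",c[:,:,::-1])
plan([(.455,.12,.095,180,4)],1)
```

```text
from [0.4542 0.1405 0.194 ] t 43.17
[[0.0,0.0,-0.01,0.0,-0.09,0.41,1],[0.0,0.01,-0.01,0.0,-0.08,0.41,1],[0.0,0.0,0.0,-0.01,-0.09,0.42,1],[0.01,0.01,-0.01,0.0,-0.08,0.41,1]]
```

The picture limit is reached, so the remaining checks will be numeric. First, comparing the black stopper silhouettes with the seated model, and locating the knob.

```bash
cat > chk.py <<'E'
from fit import *
def stop(p,z=.171): return [T(p,q) for q in (np.r_[C(0,0,z,.017),C(0,0,z+.005,.017)],np.r_[C(0,0,z+.005,.012),C(0,0,z+.037,.012)])]
def blobs(d,roi):
    x,y,w,h=roi; c=d["color"][y:y+h,x:x+w].astype(int).sum(2)//3
    m=(c<38).astype(np.uint8); k,l,st,ce=cv2.connectedComponentsWithStats(m)
    return [(st[i][:4]+[x,y,0,0],st[i][4],(ce[i]+[x,y]).round(1)) for i in range(1,k) if st[i][4]>25]
def check():
    s=env.get_image("side");t=env.get_image("top")
    for n,d,roi in (("side",s,(270,165,60,90)),("sideknob",s,(215,225,50,60)),("topknob",t,(290,275,60,35))):
        print(n); [print("  ",*b) for b in blobs(d,roi)]
    for p in ((.5715,.0565,0),(.5715,-.060,0)):
        for n,d in (("side",s),("top",t)):
            uv=contour2(d,stop(p)); print("model",n,uv.min(0).round(1),uv.max(0).round(1))
    g=s["color"].astype(int).sum(2)//3
    return s,t
if __name__=="__main__":
    s,t=check()
    for p0 in ((.5715,.0565,0),(.5715,-.060,0)):
        print("fit top",fit(["hull"]+stop((0,0,0)),p0,[t],0),"side",fit(["hull"]+stop((0,0,0)),(p0[0],p0[1]-.005,0),[s],0))
E
python3 chk.py
```

```text
side
   [287 201  14  28] 313 [293.  215.4]
   [293 234  17  21] 266 [300.4 245.7]
   [283 241   5  13] 28 [285.1 246.8]
sideknob
   [234 241  11  10] 82 [239.  245.5]
topknob
   [307 286   8   7] 47 [310.2 289. ]
model side [284.4 196.5] [301.  219.6]
model top [292.3 233. ] [306.3 247.2]
model side [292.8 232.5] [310.8 257.6]
model top [340.3 232.5] [354.4 246.7]
fit top (array([0.59951729, 0.07037135, 0.        ]), np.float64(-18.866559607408714)) side (array([0.57124004, 0.04727836, 0.        ]), np.float64(-54.3581971489525))
fit top (array([ 0.56871344, -0.06049662,  0.        ]), np.float64(-19.64676152576524)) side (array([ 0.56928331, -0.06438532,  0.        ]), np.float64(-30.082802228651776))
```

Run:
```python
from chk import *
s=env.get_image("side");t=env.get_image("top")
c=s["color"].astype(int)
for v in range(194,250,2): print(v,c[v,278:310].sum(1)//3)
g=t["color"].astype(int)
print("top")
for v in range(228,264,2): print(v,(g[v,284:316].sum(1)//3))
```

```text
194 [175 174 177 177 177 178 179 178 176 177 178 181 181 181 180 180 179 177
 176 178 181 181 182 181 180 180 180 180 180 181 181 182]
196 [182 180 178 176 177 178 179 179 180 180 181 182 183 182 182 180 178 174
 174 175 175 178 180 180 180 181 181 181 180 181 182 182]
198 [184 182 181 179 178 178 178 179 180 179 180 177 175 172 171 172 174 173
 174 176 179 178 178 179 181 182 184 183 182 182 182 182]
200 [178 180 178 177 178 180 180 180 178 167 135  99  72  53  49  50  53  58
  80 130 173 183 181 178 180 182 185 185 182 182 181 180]
202 [178 178 178 180 181 182 184 182 170 124  54  18  17  17  18  18  18  17
  20  51 108 159 178 180 180 181 180 180 181 180 180 180]
204 [180 179 179 181 182 181 182 180 159  92  30  18  18  18  20  19  19  20
  14  25  78 144 176 182 182 182 180 180 179 179 179 179]
206 [178 178 180 180 182 182 184 182 159  96  31   8  13  12  14  14  13  14
   9  22  74 142 176 182 181 180 179 179 180 180 178 179]
208 [179 181 180 179 181 182 184 183 162 100  32   6  10  12   9  11  11  10
  10  17  58 125 173 180 178 179 182 184 183 181 177 176]
210 [179 180 180 177
[... 4413 characters left out ...]
  60  82 100  93  65  40]
254 [150 147 147 158 161 148 133 128 128 121 103  79  62  52  46  44  42  43
  42  42  42  43  44  50  63  80  96 101  85  58  34  29]
256 [151 149 150 159 163 159 150 134 124 124 125 120 108  91  73  63  60  57
  56  55  57  69  83  96 105 103  88  66  45  32  27  29]
258 [148 147 150 159 162 162 160 157 150 138 124 115 113 111 108 107 108 110
 111 108 105 101  94  82  69  54  40  31  27  25  27  29]
260 [150 148 149 158 162 162 161 162 163 161 157 151 137 114  88  72  70  72
  70  68  59  51  44  35  32  30  27  25  27  27  26  27]
262 [152 149 150 159 163 163 163 164 163 163 161 160 160 154 140 114  82  54
  37  29  29  27  27  26  27  26  26  26  26  27  27  28]
```

Both stoppers sit about 3 px below the model in the same way, which is the known side bias. The flange lies in the rim rows, so both are seated. Re-triangulating the lever knob.

```bash
cat > knob.py <<'E'
from chk import *
def knob():
    s=env.get_image("side");t=env.get_image("top")
    b1=blobs(t,(290,275,60,35));b2=blobs(s,(215,225,60,60))
    print([ (b[1],b[2]) for b in b1],[(b[1],b[2]) for b in b2])
    if b1 and b2:
        o1,v1=ray(t,[max(b1,key=lambda b:b[1])[2]]);o2,v2=ray(s,[max(b2,key=lambda b:b[1])[2]])
        k=np.linalg.lstsq(np.c_[v1[0],-v2[0]],o2-o1,rcond=None)[0];print("knob",(o1+k[0]*v1[0]).round(4),(o2+k[1]*v2[0]).round(4))
knob()
E
python3 knob.py
python3 - <<'E'
from plan import *
plan([(.456,.10,.10,180,4)],1)
E
```

```text
[(np.int32(48), array([310.2, 289. ]))] [(np.int32(82), array([239. , 245.5])), (np.int32(59), array([272.7, 276.9]))]
knob [0.4555 0.0316 0.1274] [0.4541 0.0315 0.1273]
from [0.4537 0.14   0.1932] t 43.48
[[0.0,0.0,-0.01,-0.01,-0.17,0.39,1],[0.0,0.0,-0.01,-0.01,-0.17,0.39,1],[0.0,0.0,-0.01,-0.01,-0.16,0.39,1],[0.0,0.01,0.0,-0.01,-0.17,0.38,1]]
```

Emit:
servo_tool(commands=[[0, 0, 0, -0.01, -0.17, 0.39, 1], [0, 0, 0, -0.01, -0.17, 0.39, 1], [0, 0, 0, -0.01, -0.16, 0.39, 1], [0, 0, 0, -0.01, -0.17, 0.3, 1], [0, 0, 0, 0, -0.3, 0, 1], [0, 0, 0, 0, -0.3, 0, 1], [0, 0, 0, 0, -0.3, 0, 1], [0, 0, 0, 0, -0.3, 0, 1], [0, 0, 0, 0, 0, 0, 1]])

```text
time_s: 44.6
eef_pos: [0.4577, 0.0292, 0.1073]
tcp_rot: [0.002, 0.002, 1.0, 0.001]
force: [-5.1, 3.1, 23.1]
gripper_width: -0.003
```

```bash
python3 - <<'E'
from h import *
st=env.state();print(st["force"],st["eef_pos"])
E
python3 knob.py
```

```text
[-5.06395322  3.06657709 23.05227442] [0.45773867 0.02916969 0.10725255]
[] [(np.int32(49), array([232.5, 229.3])), (np.int32(46), array([243.2, 228.9])), (np.int32(182), array([239.9, 247.5])), (np.int32(59), array([272.7, 276.9]))]
```

There's a 23 N upward force, so something is under the fingertips. Backing off to look again.

Emit:
servo_tool(commands=[[0, 0, 0, 0, 0, -0.3, 1], [0, 0, 0, 0, 0.5, -0.3, 1], [0, 0, 0, 0, 0.9, -0.3, 1], [0, 0, 0, 0, 0.6, 0, 1], [0, 0, 0, 0, 0, 0, 1], [0, 0, 0, 0, 0, 0, 1]])

```text
time_s: 45.45
eef_pos: [0.4558, 0.1471, 0.1584]
tcp_rot: [-0.0, 0.001, 1.0, -0.0]
force: [-0.4, -0.4, 0.2]
gripper_width: 0.001
```

```bash
python3 knob.py
python3 - <<'E'
from h import *
s=env.get_image("side");t=env.get_image("top")
for v in range(278,304,2): print(v,t["color"][v,300:345].astype(int).sum(1)//3)
E
```

```text
[(np.int32(70), array([323.1, 289. ]))] [(np.int32(88), array([239.6, 252.5])), (np.int32(58), array([272.7, 276.9]))]
knob [ 4.547e-01 -2.000e-04  1.362e-01] [ 4.541e-01 -3.000e-04  1.362e-01]
278 [156 155 155 156 154 154 164 171 170 169 170 170 169 170 170 170 170 170
 171 171 172 171 170 170 170 171 169 170 170 170 170 171 169 168 167 167
 166 166 165 163 159 148 138 144 150]
280 [153 153 152 153 152 154 164 171 171 169 166 159 153 152 153 154 154 153
 154 154 153 152 151 151 151 152 153 152 152 152 151 147 139 133 131 132
 138 150 162 165 161 147 136 144 151]
282 [153 153 151 151 152 153 164 170 171 169 156 129 109 104 104 105 106 106
 107 103 102 100 100  99  99  99 100 101 102 104 104 104 103 102 101 102
 109 129 154 164 161 145 135 143 150]
284 [153 153 154 156 152 153 164 171 172 170 154 123 100  96  98  98  97  96
  90  81  66  57  53  52  55  62  69  73  82  93  98  98  99  99  99 100
 108 129 154 163 160 146 137 145 153]
286 [152 153 154 155 151 152 164 171 172 170 157 125 102  96  96  96  93  83
  62  39  25  22  19  19  19  20  27  36  56  80  94  98  99  98 100 102
 109
[... 837 characters left out ...]
0 107  98  97  98  97  97
  96  92  87  84  85  86  86  86  86  85  87  93  98 100  99 100  99 101
 106 127 153 164 161 150 142 147 152]
298 [103  99  94  89  86  90 106 131 151 162 157 133 108 100  99  99  98  98
  99  99 101 105 105 107 105 105 104 105 104 105 106 107 110 109 110 110
 114 131 155 164 161 152 145 150 153]
300 [112 109 105 101  96  91  88  88  96 116 132 134 131 133 134 134 134 134
 135 135 137 142 144 144 143 143 144 145 144 144 144 148 154 156 156 156
 157 160 164 165 162 154 147 149 152]
302 [120 117 114 111 107 104  99  94  90  86  87  99 121 144 159 166 170 171
 171 171 171 172 173 172 171 170 169 170 169 170 169 170 169 169 169 168
 167 166 165 165 162 155 148 150 150]
```

The lever had simply swung to upright, with the knob at y ≈ 0 and rising against the pads. Pushing on through the second half.

Emit:
servo_tool(commands=[[0, 0, 0, 0, -0.3, 0.4, 1], [0, 0, 0, 0, -0.4, 0.35, 1], [0, 0, 0, 0, -0.6, 0, 1], [0, 0, 0, 0, -0.6, 0, 1], [0, 0, 0, 0, -0.2, 0, 1], [0, 0, 0, 0, -0.2, 0, 1], [0, 0, 0, 0, -0.2, 0, 1], [0, 0, 0, 0, 0, 0, 1]])

```text
time_s: 46.65
eef_pos: [0.4556, -0.0027, 0.1137]
tcp_rot: [0.0, 0.002, 1.0, -0.0]
force: [0.5, -0.0, 0.7]
gripper_width: 0.007
```

Run:
```python
from h import *
st=env.state();print(st["force"],st["eef_pos"])
```

```text
[ 0.52936488 -0.04543561  0.70524748] [ 0.45557034 -0.00267446  0.11372115]
```

Emit:
servo_tool(commands=[[0, 0, 0, 0, -0.1, 0, 1], [0, 0, 0, 0, -0.1, 0, 1], [0, 0, 0, 0, 0, 0, 1]])

```text
time_s: 47.02
eef_pos: [0.4554, -0.0146, 0.1137]
tcp_rot: [-0.0, 0.002, 1.0, -0.0]
force: [0.2, -0.3, 0.5]
gripper_width: 0.007
```

Emit:
servo_tool(commands=[[0, 0, 0, 0, -0.1, 0, 1], [0, 0, 0, 0, 0, 0, 1]])

```text
time_s: 47.28
eef_pos: [0.4554, -0.0166, 0.1139]
tcp_rot: [0.001, 0.0, 1.0, 0.003]
force: [0.2, 8.7, -1.6]
gripper_width: -0.001
```

Run:
```python
from chk import *
t=env.get_image("top");s=env.get_image("side")
print([(b[1],b[2]) for b in blobs(t,(300,275,70,35))],[(b[1],b[2]) for b in blobs(s,(215,225,60,60))])
print(env.state()["eef_pos"])
```

```text
[] [(np.int32(344), array([236.6, 234. ])), (np.int32(228), array([241.3, 264.7])), (np.int32(58), array([272.7, 276.9]))]
[ 0.45537949 -0.01659761  0.11388634]
```

An 8.7 N resistance now means the end stop. A small final nudge, then retreating up and away.

Emit:
servo_tool(commands=[[0, 0, 0, 0, -0.06, 0, 1], [0, 0, 0, 0, 0, 0, 1], [0, 0, 0, 0, 0.3, 0, 1], [0, 0, 0, 0, 0.6, -0.2, 1], [0, 0, 0, 0, 0.9, -0.5, 1], [0, 0, 0, 0, 0.9, -0.5, 1], [0, 0, 0, 0, 0.5, -0.5, 1], [0, 0, 0, 0, 0, 0, 1], [0, 0, 0, 0, 0, 0, 1]])

```text
time_s: 48.5
eef_pos: [0.4557, 0.1671, 0.2151]
tcp_rot: [-0.0, 0.002, 1.0, -0.001]
force: [0.6, -0.9, 0.4]
gripper_width: 0.003
```

```bash
python3 knob.py
python3 - <<'E'
from chk import *
s,t=check()
print(fit(carrier(.045),(.606,-.002,-.06),[t]),fit(carrier(.045),(.604,-.005,-.05),[s]))
for n,d in(("top",t),("side",s)):
    hsv=cv2.cvtColor(d["color"],cv2.COLOR_RGB2HSV)
    m=((hsv[...,0]<14)&(hsv[...,1]>110)&(hsv[...,2]>30)).astype(np.uint8)
    k,_,st,ce=cv2.connectedComponentsWithStats(m)
    for i in range(1,k):
        if 40<st[i,4]<3000: print(n,st[i],ce[i].round(1))
E
```

```text
[(np.int32(43), array([339.8, 288.3]))] [(np.int32(109), array([242. , 271.5])), (np.int32(59), array([272.7, 276.9]))]
knob [ 0.4565 -0.0423  0.1235] [ 0.4545 -0.0424  0.1235]
side
   [287 201  14  28] 314 [293.  215.4]
   [293 234  17  21] 268 [300.3 245.7]
   [283 241   5  12] 30 [285.3 246.7]
sideknob
   [237 266  11  12] 109 [242.  271.5]
topknob
   [336 285   8   7] 43 [339.8 288.3]
model side [284.4 196.5] [301.  219.6]
model top [292.3 233. ] [306.3 247.2]
model side [292.8 232.5] [310.8 257.6]
model top [340.3 232.5] [354.4 246.7]
(array([ 6.06043994e-01,  3.58798413e-04, -7.44176212e-02]), np.float64(-20.15509496699146)) (array([ 0.60271722, -0.0050101 , -0.05305926]), np.float64(-22.98714570779281))
top [335 237  20  19 184] [343.  247.5]
top [292 239  20  17 172] [301.8 248.6]
side [  22    0   63   99 1724] [56.2 74.9]
side [  0  97   7  26 100] [  2.  109.6]
side [ 356  142   86   82 1764] [395.  178.6]
side [ 283  219   34   79 1242] [298.5 264.8]
```

```bash
python3 - <<'E'
from chk import *
s=env.get_image("side");t=env.get_image("top")
for z in (.037,.041,.045,.049,.053): 
    r=fit(carrier(z),(.605,-.002,-.06),[t]); q=fit(carrier(z),(.603,-.005,-.05),[s]); b=fit(carrier(z),(.605,-.003,-.055),[t,s]); print(z,r[0].round(4),round(r[1],2),q[0].round(4),round(q[1],2),b[0].round(4),round(b[1],2))
E
python3 - <<'E'
import sys; sys.path.insert(0,".")
from rig import env
env.hand_in(); st=env.state(); print(st["time_s"],st["eef_pos"],st["force"])
E
```

```text
0.037 [ 6.076e-01  3.000e-04 -7.350e-02] -20.3 [ 0.6045  0.003  -0.0485] -23.2 [ 0.6068  0.0018 -0.0468] -42.15
0.041 [ 6.069e-01  2.000e-04 -7.350e-02] -20.23 [ 0.6036 -0.0013 -0.0485] -23.1 [ 0.6053 -0.0008 -0.0636] -42.4
0.045 [ 6.06e-01  3.00e-04 -7.64e-02] -20.14 [ 0.6028 -0.005  -0.0551] -22.94 [ 0.6029 -0.0038 -0.0517] -41.16
0.049 [ 6.051e-01  3.000e-04 -7.610e-02] -20.05 [ 0.6019 -0.0088 -0.0565] -22.69 [ 0.6015 -0.007  -0.0405] -38.85
0.053 [ 6.044e-01 -1.000e-04 -6.940e-02] -19.94 [ 0.6012 -0.013  -0.0594] -22.39 [ 0.601  -0.0124 -0.0391] -37.27
the job is handed in; nothing more can be done
the job is handed in; nothing more can be done
```

I handed the job in at about 49 s of robot time with everything done in the order asked; no verdict came back.

**What I did:** I lowered the carrier over the shaft and pin onto the deck. The two amber flasks on the bench (no third was visible) went into cups 2 and 3, and each got a stopper. The lever was thrown last. The slide box, jar and beaker were never handled, but I did not re-measure them at the end.

**Last checks:**
- **Carrier:** it touched down at the expected height (TCP 0.0912 m), and the final camera fit matches a carrier lying at deck height, not raised. It turned about 3–4° within the pin's play while the flasks went in. That is at or slightly above the roughly 3.4° the play should allow, and the two cameras disagree a little on the amount.
- **Flasks and stoppers:** both stoppers bottomed out at the expected height, pressing with 4 N and 18 N. In the side image both sit about 3 px below the model. I put that down to that camera's known bias, since the two match each other.
- **Lever:** the knob moved from y = +0.032 m to −0.042 m, about 1 rad, and pushed back with 8.7 N at the stop. On the first push the knob pressed up on the fingertips with 23 N, below the limit, so I backed off and finished the throw in a second push.
- **Limits of the checks:** the cameras disagreed by several mm, so I relied on grip and contact for the final fits. The picture limit ran out before the lever throw, so the last checks were numeric only.

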